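Load the hall picture frame and close its back

TASK

Pull open the drawer of the small black chest and lay every mounted print you find in it, face down as it lies, flat in an opening of its own in the back of the oak frame. Then lower the backboard over the frame's two dowel pins until it rests flush on the rails, and after that turn both brass turn-buttons fully in so that they point straight across the board and lock it. Leave the drawer pushed fully shut and the squat ribbed vase standing where it is.

Things in the scene. Friction and masses are not known exactly. Their poses are not given: they have to be found in the camera images.
- print_1: mounted print, face down in the drawer (2 to 4 present, all alike): board 66 (x) by 46 (y) by 5 mm with a plywood spacer block on the middle of its back, 14 (x) by 30 (y) mm, 16 mm tall, 21 mm in all. Grip the block, closing along x; fingers opened to 28 mm stay over the board. Origin: centre of the underside (picture face), z up. 50 g
- print_2: mounted print, face down in the drawer (2 to 4 present, all alike): board 66 (x) by 46 (y) by 5 mm with a plywood spacer block on the middle of its back, 14 (x) by 30 (y) mm, 16 mm tall, 21 mm in all. Grip the block, closing along x; fingers opened to 28 mm stay over the board. Origin: centre of the underside (picture face), z up. 50 g
- print_3: mounted print, face down in the drawer (2 to 4 present, all alike): board 66 (x) by 46 (y) by 5 mm with a plywood spacer block on the middle of its back, 14 (x) by 30 (y) mm, 16 mm tall, 21 mm in all. Grip the block, closing along x; fingers opened to 28 mm stay over the board. Origin: centre of the underside (picture face), z up. 50 g
- print_4: mounted print, face down in the drawer (2 to 4 present, all alike): board 66 (x) by 46 (y) by 5 mm with a plywood spacer block on the middle of its back, 14 (x) by 30 (y) mm, 16 mm tall, 21 mm in all. Grip the block, closing along x; fingers opened to 28 mm stay over the board. Origin: centre of the underside (picture face), z up. 50 g
- opening_1 (a point): one of four openings in the frame's back, 72 (x) by 52 (y) mm, 23 mm deep below the rail tops: centre of its floor (the glass), 8 mm above the console. Axes as point frame_back; openings are 84 mm apart along x, 64 mm along y. Any print fits any opening; lying in it, its origin is here, its x along this x, either way round
- opening_2 (a point): one of four openings in the frame's back, 72 (x) by 52 (y) mm, 23 mm deep below the rail tops: centre of its floor (the glass), 8 mm above the console. Axes as point frame_back; openings are 84 mm apart along x, 64 mm along y. Any print fits any opening; lying in it, its origin is here, its x along this x, either way round
- opening_3 (a point): one of four openings in the frame's back, 72 (x) by 52 (y) mm, 23 mm deep below the rail tops: centre of its floor (the glass), 8 mm above the console. Axes as point frame_back; openings are 84 mm apart along x, 64 mm along y. Any print fits any opening; lying in it, its origin is here, its x along this x, either way round
- opening_4 (a point): one of four openings in the frame's back, 72 (x) by 52 (y) mm, 23 mm deep below the rail tops: centre of its floor (the glass), 8 mm above the console. Axes as point frame_back; openings are 84 mm apart along x, 64 mm along y. Any print fits any opening; lying in it, its origin is here, its x along this x, either way round
- frame_back (a point): centre of the oak frame, 208 (x) by 174 (y) mm, face down on a felt mat and held firmly, at the level of the rail tops, 31 mm above the console; z up. Two 8 mm dowel pins with tapered tips stand on the short rails at x = -89 and +89 mm, y = 0, and rise 14 mm above them. The backboard, when home, has its origin here
- backboard: backboard 198 (x) by 128 (y) by 6 mm with two 10.5 mm through holes at x = -89 and +89 mm, y = 0; on its upper side a plywood batten along x, 100 long, 20 wide (y), 16 mm tall, to lift it by (close along y; batten top 22 mm above the underside). Origin: centre of the underside, z up. Fits either way round. About 220 g. Starts flat on the console, batten up
- turn_1 (a joint): brass turn-button on the frame's +y rail (x = 0, y = +78 mm): radians; 0 = locked, tip straight in across the board (a stop); 1.57 = along the rail, tip towards the frame's +x; more = tip swung outward; at most 2.3. Turns about a vertical pivot, clockwise from above to lock, light friction (0.02 N m), stays where left. Starts open, 1.55 to 2.1
- turn_1_pivot (a point): fixed pivot of turn-button 1, on its axis, level with the underside of its leaf: 8 mm above the rail tops, 2 mm above the seated board. The leaf is 13 mm wide, 4 mm thick, and reaches 36 mm from the pivot; on it stands an upright fin 8 mm thick, 6 to 36 mm from the pivot, its top 18 mm above this point, to push or pinch
- turn_2 (a joint): brass turn-button on the frame's -y rail (x = 0, y = -78 mm): radians; 0 = locked, tip straight in across the board (a stop); 1.57 = along the rail, tip towards the frame's -x; more = tip swung outward; at most 2.3. Turns about a vertical pivot, clockwise from above to lock, light friction (0.02 N m), stays where left. Starts open, 1.55 to 2.1
- turn_2_pivot (a point): fixed pivot of turn-button 2, on its axis, level with the underside of its leaf: 8 mm above the rail tops, 2 mm above the seated board. The leaf is 13 mm wide, 4 mm thick, and reaches 36 mm from the pivot; on it stands an upright fin 8 mm thick, 6 to 36 mm from the pivot, its top 18 mm above this point, to push or pinch
- drawer (a joint): slide of the small black chest's drawer: metres, 0 = shut, 0.145 = fully open; about 1.2 N of friction, stays where left. Its floor is 18 mm above the console, its front panel (12 mm thick) rises to 73 mm, its other walls to 53 mm. The prints lie 90 to 135 mm behind the handle bar (centres) and ride along with the drawer
- drawer_handle (a point): middle of the drawer handle's brass bar, 9 mm thick, 90 mm long along y, 42 mm in front of the drawer front, 50 mm above the console. x points into the chest: the drawer opens towards -x of this point. The chest is fixed, 180 deep, 270 wide, 85 mm high; its top edge stands 3 mm proud of the shut drawer front
- vase_ribbed: squat ribbed round stoneware vase with a thin neck, 94 mm wide, 105 mm high, a fragile bystander to the right of the frame. Origin: centre of its foot, z up

How it is judged:
By the outcome, as a careful person would: the job done as asked, in the order asked, and still so for the second after the job is handed in, with the robot touching nothing.
Of print_1, print_2, print_3, print_4 only 2 to 4 are there at a start; the rules pass over those that are not, and their reading is None.
At some moment in a run one of backboard, print_1, print_2, print_3, print_4 may be knocked a few centimetres aside while the robot is not near it.
Once in a run the grip may slacken for a moment while it holds something.
It also fails if it takes over 210 s, if anything falls off the work surface, if the arm or the gripper's body presses on something with over 40 N, if the wrist force passes 120 N, or if a joint passes its speed limit or range.

ROBOT

A 6-joint arm with a two-finger parallel gripper is mounted at the origin on the work surface. World frame = base frame: x ahead of the robot, y to its left, z up, the work surface at z = 0. Lengths are in m, angles in rad, forces in N, time in s.
With the tool pointing down it reaches from about 0.35 to 0.775 m from the base axis. Payload 7.3 kg.
Tool frame: the origin (TCP) lies at the very end of the fingers, on their centre line; the grasp point (between the pads) lies 19 mm behind it; z points along the fingers, y is the line along which they close (so a half turn about z gives the same grasp; the last joint's range is limited). The gripper opens to 92 mm and grips with 3 to 60 N. Pads are 19 mm wide; open, the fingers measure 130 mm over their backs; the gripper's body (75 mm by 190 mm) begins 47 mm behind the grasp point.
Start: joints at [-1.293, 0.342, 1.524, -0, 1.275, -0.146], TCP at [0.216, -0.479, 0.227] pointing down, gripper open.
Joint ranges: [-2.53, 2.53], [-0.77, 2.02], [0.04, 2.7], [-1, 4.14], [0.28, 2.66], [-3.11, 3.11]. Speed limits (rad/s): [2.57, 2.57, 3.14, 3.14, 3.14, 3.14].

INTERFACE

Orientations are given as [roll, pitch, yaw] about the fixed x, y, z axes, in that order (R = Rz(yaw) Ry(pitch) Rx(roll)).
In Python, from cell import telemetry, eyes, job gives the robot as it stands.
- The arm moves only by the tool apply_moves, never from a script. Its arguments are lists of equal length, an entry for each row: "delta_pos": the shift along the world's x, y, z each as a share of 0.4 m, from -1 to 1, a list of three; "dr": the turn, a rotation vector about the world's x, y, z each as a share of 0.5 rad, from -1 to 1, a list of three; "jaw": the opening, from 0 (shut) to 1 (fully open). A call has 1 to 8 rows; each row is the pose to reach, as a shift and turn from the pose commanded when the call began; what a row does not reach only later rows make up. A row lasts 1/12 s, in which the tool goes at most 41.7 mm and 7.16 degrees, less where a joint would pass 70% of its speed; a pose out of reach is approached as far as the arm can. A call with a number of a shift or a turn outside -1 to 1 is refused whole. A call with a gripper value outside its range is refused whole. The fingers move at their own pace and stop on an object; "force" is the grip in N (left out, the last holds). Time passes only in rows, so rows that repeat a pose let the fingers close. It gives the time, the measured TCP pose, the force, the opening and the grip force at its end, in the units of the state.
- telemetry.observe(): the state, without advancing time (a new reading comes with each control period).
- eyes.read_camera(name): name is "scene" or "top" or "wrist"; returns the picture (400x640x3 uint8, red, green, blue); there is no depth.
- eyes.camera_model(name): a dict with "vertical_fov" (degrees; the focal length in pixels is half the picture's height over the tangent of half this angle, whatever the lens; pixels are square), "cx", "cy" (the principal point, pixels), "rvec" (rotation vector, rad) and "tvec" (3), from world to camera coordinates, as OpenCV has them; the wrist camera has in their place "hand_eye" (4x4, takes a point from camera to tool coordinates, whose origin is the TCP and whose axes are the flange's). Camera axes: x right, y down, z forward; pixel columns grow to the right and rows downward; lengths in m; the calibration is good to about 2 mm. The wrist camera is an equidistant fisheye: a pixel r from the principal point sees the ray r / f radians off the axis. A picture is of the moment at which its call begins: read the wrist's pose just before it. camera_model takes no time and is no camera call.
- job.hand_in(): hands the job in; it is judged then, once.
The state is a dict: "time": time; "qpos": joint angles; "qvel": joint speeds; "joint_efforts": joint torques, N m; "tool_pos": TCP position; "tool_rot": TCP orientation; "contact_force": force on the tool from outside, world axes, zero at the start; "torque": the same for the moment, N m; "opening": finger opening in m; "grip_force": force on a finger pad.
Only numpy, scipy, OpenCV 4.12 (cv2) and the standard library are available. Lean on these libraries where they do the work, as an engineer would, in place of code of your own. Each camera call takes 0.05 s, during which the arm holds its last target. There are 200 camera calls.

## Working session

There is one attempt and no reset: what is moved stays moved. The work goes in short steps, Python scripts to look and compute and a tool call to move; the robot and the scene stay as the last step left them, time stands still between calls to the robot, and variables do not carry over. Pictures are saved under pics/ and viewed, at most 14 in all, crops included, and the job is handed in when it is done.

Besides the shell and the picture viewer there is one more tool, called after "Call:" as name(argument=value, ...), one argument or row to a line, values as JSON. apply_moves: Moves the arm, as the interface text tells. Its arguments: {"type":"object","properties":{"delta_pos":{"type":"array"},"dr":{"type":"array"},"jaw":{"type":"array"},"force":{"type":"number"}},"required":["delta_pos","dr","jaw"]}

```bash
ls; mkdir -p pics; python3 - <<'E'
from cell import telemetry, eyes, job
import cv2
print(telemetry.observe())
for n in("scene","top","wrist"):
    print(n,eyes.camera_model(n))
    cv2.imwrite(f"pics/{n}0.png",eyes.read_camera(n)[:,:,::-1])
E
```

```text
pics
{'time': 0.0, 'qpos': array([-1.29298747e+00,  3.42712501e-01,  1.52503118e+00, -4.67015490e-05,
        1.27540356e+00, -1.46048182e-01]), 'qvel': array([-0.00266584,  0.00074259,  0.0007789 , -0.00111572,  0.00069879,
        0.00075151]), 'joint_efforts': array([ 1.01483653e-03, -4.31233478e+01, -2.44216472e+01,  7.17783440e-02,
        5.60102658e-02, -1.20362083e-04]), 'tool_pos': array([ 0.21578991, -0.47814345,  0.22604533]), 'tool_rot': array([-3.14004812e+00, -1.82055487e-04,  4.23870530e-01]), 'contact_force': array([ 0.46459148, -0.46757706, -0.04022067]), 'torque': array([ 0.00014334, -0.0214328 ,  0.01023398]), 'grip_force': 0.0, 'opening': 0.09206783452306107}
scene {'vertical_fov': 55.157760192062064, 'cx': 322.9539880604659, 'cy': 198.2214005419768, 'rvec': array([ 2.22211143,  1.16356322, -0.41062558]), 'tvec': array([-0.34167101, -0.31029424,  1.29532077])}
top {'vertical_fov': 54.88730424954454, 'cx': 312.07041220026554, 'cy': 198.46739032598512, 'rvec': array([ 2.15072063, -2.11667083,  0.1283363 ]), 'tvec': array([0.01804813, 0.58399154, 1.09784062])}
wrist {'vertical_fov': 65.70646984690485, 'cx': 314.9312410151678, 'cy': 200.79642867481184, 'hand_eye': array([[ 3.63724617e-04, -9.52254789e-01, -3.05304251e-01,
         8.23444445e-02],
       [ 9.99999933e-01,  3.30544523e-04,  1.60371132e-04,
         4.03663070e-04],
       [-5.17975304e-05, -3.05304288e-01,  9.52254844e-01,
        -1.58410500e-01],
       [ 0.00000000e+00,  0.00000000e+00,  0.00000000e+00,
         1.00000000e+00]])}
```

View pics/top0.png

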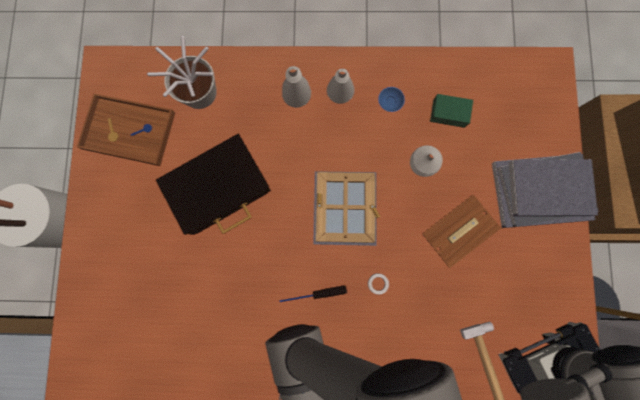

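View pics/scene0.png

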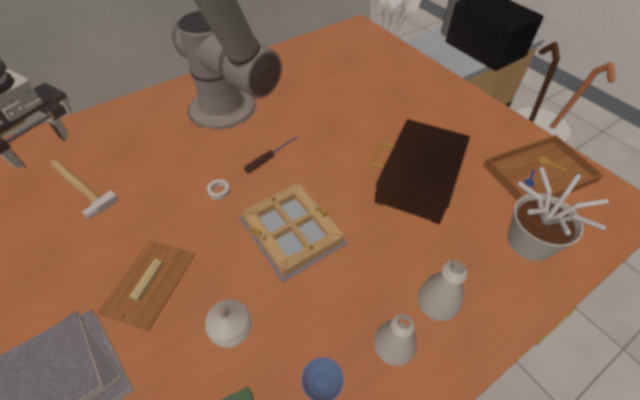

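The top view shows the frame at about (346,208), with pins at (346,178) and (346,238). The chest is at (213,185) with its handle at (237,220). The backboard is at (461,231) with its batten at (463,230), and the vase is at (427,160). The scene view agrees.

```bash
cat > h.py <<'E'
import numpy as np, cv2
from scipy.spatial.transform import Rotation as R
from cell import telemetry, eyes, job
def rays(name,px,st=None):
    m=eyes.camera_model(name); px=np.atleast_2d(np.array(px,float))
    f=200/np.tan(np.radians(m['vertical_fov']/2)); d=(px-[m['cx'],m['cy']])/f
    if name=='wrist':
        r=np.linalg.norm(d,axis=1)[:,None]; dc=np.c_[np.sinc(r/np.pi)*d,np.cos(r)]
        st=st or telemetry.observe(); Rt=R.from_euler('xyz',st['tool_rot']).as_matrix(); H=m['hand_eye']
        return st['tool_pos']+Rt@H[:3,3],(Rt@H[:3,:3]@dc.T).T
    Rm=R.from_rotvec(m['rvec']).as_matrix()
    return -Rm.T@m['tvec'],np.c_[d,np.ones(len(d))]@Rm
def cast(name,px,z,st=None):
    o,d=rays(name,px,st); return o+d*((z-o[2])/d[:,2])[:,None]
def proj(name,P,st=None):
    m=eyes.camera_model(name); P=np.atleast_2d(P); f=200/np.tan(np.radians(m['vertical_fov']/2))
    if name=='wrist':
        st=st or telemetry.observe(); Rt=R.from_euler('xyz',st['tool_rot']).as_matrix(); H=m['hand_eye']
        c=((P-st['tool_pos'])@Rt-H[:3,3])@H[:3,:3]
        r=np.linalg.norm(c[:,:2],axis=1); th=np.arctan2(r,c[:,2]); return c[:,:2]/r[:,None]*th[:,None]*f+[m['cx'],m['cy']]
    c=P@R.from_rotvec(m['rvec']).as_matrix().T+m['tvec']; return c[:,:2]/c[:,2:]*f+[m['cx'],m['cy']]
def snap(name,fn,crop=None,scale=1):
    st=telemetry.observe(); im=eyes.read_camera(name); 
    np.save('pics/'+fn+'.npy',im); np.save('pics/'+fn+'_st.npy',st,allow_pickle=True)
    o=im[:,:,::-1]
    if crop: o=o[crop[1]:crop[3],crop[0]:crop[2]]
    cv2.imwrite('pics/'+fn+'.png',cv2.resize(o,None,fx=scale,fy=scale,interpolation=cv2.INTER_CUBIC))
    return im,st
def load(fn): return np.load('pics/'+fn+'.npy'),np.load('pics/'+fn+'_st.npy',allow_pickle=True).item()
E
python3 - <<'E'
from h import *
np.set_printoptions(precision=4,suppress=True)
print('pins',cast('top',[[346,178],[346,238]],.045))
print('batten',cast('top',[[449,239],[478,221]],.022))
print('handle',cast('top',[[219,230],[250,212]],.05))
print('chest top',cast('top',[[157,184],[239,136],[270,188],[193,235]],.085))
print('vase',cast('top',[[427,160]],.05))
im=eyes.read_camera('top')[160:260,300:500]
cv2.imwrite('pics/t1.png',cv2.resize(im[:,:,::-1],None,fx=4,fy=4,interpolation=cv2.INTER_CUBIC))
E
```

```text
pins [[ 0.6463 -0.0725  0.045 ]
 [ 0.4686 -0.0734  0.045 ]]
batten [[ 0.4718 -0.3776  0.022 ]
 [ 0.5262 -0.4645  0.022 ]]
handle [[0.4855 0.2979 0.05  ]
 [0.5398 0.209  0.05  ]]
chest top [[0.6135 0.4762 0.085 ]
 [0.7597 0.2441 0.085 ]
 [0.6061 0.1476 0.085 ]
 [0.4681 0.3619 0.085 ]]
vase [[ 0.7027 -0.3116  0.05  ]]
```

View pics/t1.png

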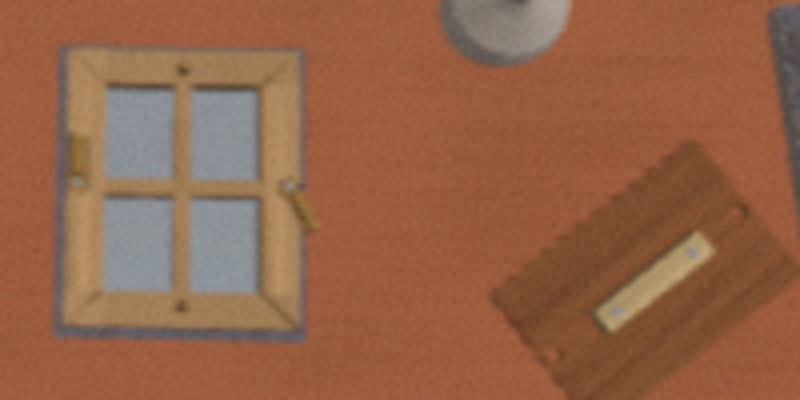

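The frame is nearly square to world x, centred at about (0.557, -0.073). Its left button points along the rail and its right one points outward. The board lies rotated at about (0.5, -0.42). Next I'll move over the frame for a close look on the way to the chest.

Call:
apply_moves(
  delta_pos=[
    [0.36, 0.44, 0.43],
    [0.36, 0.44, 0.43],
    [0.36, 0.44, 0.43],
    [0.36, 0.44, 0.43],
    [0.36, 0.44, 0.43],
    [0.36, 0.44, 0.43],
    [0.36, 0.44, 0.43],
    [0.36, 0.44, 0.43],
  ],
  dr=[
    [0, 0, 1],
    [0, 0, 1],
    [0, 0, 1],
    [0, 0, 1],
    [0, 0, 1],
    [0, 0, 1],
    [0, 0, 1],
    [0, 0, 1],
  ],
  jaw=[1, 1, 1, 1, 1, 1, 1, 1],
)

```text
time: 0.87
tool_pos: [0.363, -0.2999, 0.4034]
tool_rot: [3.133, -0.0, 0.929]
contact_force: [-0.1, 1.0, -0.1]
opening: 0.0916
grip_force: 0.0
```

Call:
apply_moves(
  delta_pos=[
    [0.35, 0.5, 0.05],
    [0.35, 0.5, 0.05],
    [0.35, 0.5, 0.05],
    [0.35, 0.5, 0.05],
    [0.35, 0.5, 0.05],
    [0.35, 0.5, 0.05],
    [0.35, 0.5, 0.05],
    [0.35, 0.5, 0.05],
  ],
  dr=[
    [0, 0, 1],
    [0, 0, 1],
    [0, 0, 1],
    [0, 0, 1],
    [0, 0, 1],
    [0, 0, 1],
    [0, 0, 1],
    [0, 0, 1],
  ],
  jaw=[1, 1, 1, 1, 1, 1, 1, 1],
)

```text
time: 1.53
tool_pos: [0.5005, -0.1014, 0.4178]
tool_rot: [-3.14, 0.0, 1.427]
contact_force: [-0.0, 0.4, -0.0]
opening: 0.0919
grip_force: 0.0
```

```bash
python3 - <<'E'
from h import *
im,st=snap('wrist','w1'); print(st['tool_pos'],st['tool_rot'],st['qpos'])
print(proj('wrist',[[.646,-.0725,.045],[.4686,-.0734,.045],[.5127,.2535,.05]],st))
E
```

```text
[ 0.50050813 -0.10139543  0.41780634] [-3.14020755e+00  9.16700030e-06  1.42724578e+00] [-3.49865035e-01  2.46614381e-01  1.14446617e+00 -2.97580436e-04
  1.75186594e+00 -2.06367868e-01]
[[395.931874   125.69041593]
 [294.80358902 139.18541829]
 [293.12868734 -42.01213951]]
```

View pics/w1.png

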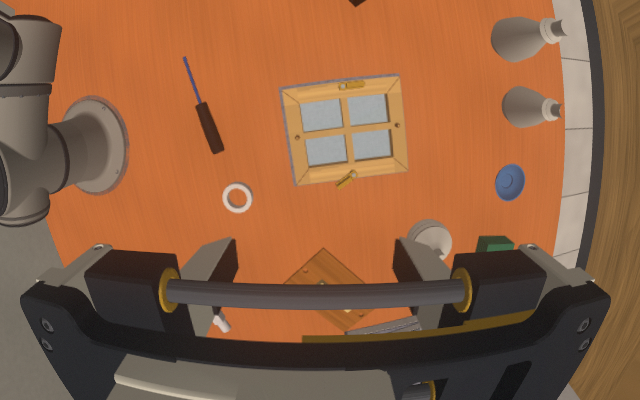

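Pins appear at (397,125) and (298,137), where the projection expected them. The openings and both buttons are clear. Now I'll move over the handle.

Call:
apply_moves(
  delta_pos=[
    [0.02, 0.6, -0.1],
    [0.02, 0.6, -0.1],
    [0.02, 0.6, -0.1],
    [0.02, 0.6, -0.1],
    [0.02, 0.6, -0.1],
    [0.02, 0.6, -0.1],
  ],
  dr=[
    [0, 0, 1],
    [0, 0, 1],
    [0, 0, 1],
    [0, 0, 1],
    [0, 0, 1],
    [0, 0, 1],
  ],
  jaw=[0.27, 0.27, 0.27, 0.27, 0.27, 0.27],
)

```text
time: 2.08
tool_pos: [0.5075, 0.1379, 0.3781]
tool_rot: [-3.141, -0.0, 1.922]
contact_force: [1.4, -0.1, 0.5]
opening: 0.0563
grip_force: 0.0
```

Call:
apply_moves(
  delta_pos=[
    [0.01, 0.29, -0.44],
    [0.01, 0.29, -0.44],
    [0.01, 0.29, -0.44],
    [0.01, 0.29, -0.44],
    [0.01, 0.29, -0.44],
    [0.01, 0.29, -0.44],
    [0.01, 0.29, -0.44],
  ],
  dr=[
    [0, 0, 0.42],
    [0, 0, 0.42],
    [0, 0, 0.42],
    [0, 0, 0.42],
    [0, 0, 0.42],
    [0, 0, 0.42],
    [0, 0, 0.42],
  ],
  jaw=[0.27, 0.27, 0.27, 0.27, 0.27, 0.27, 0.27],
)

```text
time: 2.67
tool_pos: [0.511, 0.2522, 0.2005]
tool_rot: [-3.136, -0.001, 2.134]
contact_force: [0.7, -0.8, 0.6]
opening: 0.0248
grip_force: 0.0
```

```bash
python3 - <<'E'
from h import *
im,st=snap('wrist','w2'); print(st['tool_pos'],st['tool_rot'],st['qpos'],st['opening'])
i2,s2=load('w1'); g=cv2.cvtColor(i2,cv2.COLOR_RGB2GRAY)
for c in((397,125),(298,137)):
    y0,x0=c[1]-7,c[0]-7; p=g[y0:y0+15,x0:x0+15].astype(float); w=np.clip(np.median(p)-25-p,0,None); yy,xx=np.mgrid[:15,:15]
    u=[x0+(w*xx).sum()/w.sum(),y0+(w*yy).sum()/w.sum()]; print(u,cast('wrist',[u],.043,s2))
E
```

```text
[0.5110408  0.25217818 0.20049021] [-3.13637752e+00 -7.25075611e-04  2.13373104e+00] [ 3.24230050e-01  4.48106264e-01  1.43404917e+00 -5.54348698e-04
  1.26467596e+00 -2.38538113e-01] 0.024757762853402854
[np.float64(394.6796992481203), np.float64(125.97894736842105)] [[ 0.64382785 -0.07236483  0.043     ]]
[np.float64(297.1476323119777), np.float64(136.37883008356545)] [[ 0.47284311 -0.06876803  0.043     ]]
```

View pics/w2.png

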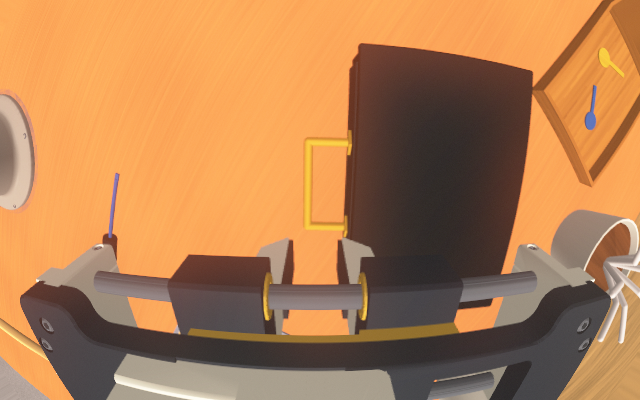

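The handle bar runs vertically at x≈308, from y≈140 to 229, with the chest front at x≈350. I'll measure it by mask.

```bash
python3 - <<'E'
from h import *
im,st=load('w2'); hsv=cv2.cvtColor(im,cv2.COLOR_RGB2HSV)
m=cv2.inRange(hsv,(20,140,120),(35,255,255)); m[:130]=0;m[240:]=0;m[:,:295]=0;m[:,360:]=0
ys,xs=np.nonzero(m)
y0,y1=ys.min(),ys.max(); print(y0,y1)
pts=[]
for y in range(y0+14,y1-13):
    x=xs[(ys==y)&(xs<325)]; pts.append((x.mean(),y))
P=cast('wrist',pts,.0535,st); d=np.polyfit(P[:,1],P[:,0],1); print('xdir yaw',np.degrees(np.arctan(-d[0])))
e=cast('wrist',[[308,y0],[308,y1]],.0535,st); print(e,e.mean(0),np.linalg.norm(e[0]-e[1])); print(np.ptp(xs[(ys==185)]))
E
```

```text
140 235
xdir yaw 31.268397228754207
[[0.47834013 0.28824423 0.0535    ]
 [0.53208847 0.20195277 0.0535    ]] [0.5052143 0.2450985 0.0535   ] 0.10166169384510118
4
```

Call:
apply_moves(
  delta_pos=[
    [-0.018, -0.012, -0.1],
    [-0.018, -0.012, -0.2],
    [-0.018, -0.012, -0.3],
    [-0.018, -0.012, -0.36],
    [-0.018, -0.012, -0.4],
    [-0.018, -0.012, -0.42],
    [-0.018, -0.012, -0.42],
  ],
  dr=[
    [0, 0, 0],
    [0, 0, 0],
    [0, 0, 0],
    [0, 0, 0],
    [0, 0, 0],
    [0, 0, 0],
    [0, 0, 0],
  ],
  jaw=[0.27, 0.27, 0.27, 0.27, 0.27, 0.27, 0.27],
)

```text
time: 3.3
tool_pos: [0.5056, 0.2472, 0.035]
tool_rot: [3.141, 0.0, 2.132]
contact_force: [-0.5, 0.1, -0.1]
opening: 0.0246
grip_force: 0.0
```

Call:
apply_moves(
  delta_pos=[
    [0, 0, 0],
    [0, 0, 0],
    [0, 0, 0],
    [0, 0, 0],
    [0, 0, 0],
  ],
  dr=[
    [0, 0, 0],
    [0, 0, 0],
    [0, 0, 0],
    [0, 0, 0],
    [0, 0, 0],
  ],
  jaw=[0, 0, 0, 0, 0],
  force=25,
)

```text
time: 3.72
tool_pos: [0.506, 0.2487, 0.0365]
tool_rot: [3.138, 0.001, 2.134]
contact_force: [-0.2, -1.3, 5.8]
opening: 0.008
grip_force: 25.0
```

Call:
apply_moves(
  delta_pos=[
    [-0.02, -0.013, 0],
    [-0.05, -0.031, 0],
    [-0.08, -0.05, 0],
    [-0.11, -0.069, 0],
    [-0.14, -0.0875, 0],
    [-0.16, -0.1, 0],
    [-0.17, -0.106, 0],
    [-0.17, -0.106, 0],
  ],
  dr=[
    [0, 0, 0],
    [0, 0, 0],
    [0, 0, 0],
    [0, 0, 0],
    [0, 0, 0],
    [0, 0, 0],
    [0, 0, 0],
    [0, 0, 0],
  ],
  jaw=[0, 0, 0, 0, 0, 0, 0, 0],
)

```text
time: 4.38
tool_pos: [0.4366, 0.2067, 0.0364]
tool_rot: [3.139, -0.0, 2.134]
contact_force: [-2.4, 3.1, 9.2]
opening: 0.0081
grip_force: 25.0
```

Call:
apply_moves(
  delta_pos=[
    [-0.02, -0.0125, 0],
    [-0.05, -0.031, 0],
    [-0.08, -0.05, 0],
    [-0.11, -0.069, 0],
    [-0.13, -0.081, 0],
    [-0.133, -0.083, 0],
    [-0.133, -0.083, 0],
    [-0.133, -0.083, 0],
  ],
  dr=[
    [0, 0, 0],
    [0, 0, 0],
    [0, 0, 0],
    [0, 0, 0],
    [0, 0, 0],
    [0, 0, 0],
    [0, 0, 0],
    [0, 0, 0],
  ],
  jaw=[0, 0, 0, 0, 0, 0, 0, 0],
)

```text
time: 5.05
tool_pos: [0.3834, 0.1745, 0.0364]
tool_rot: [3.139, -0.001, 2.133]
contact_force: [-6.5, 8.3, 15.1]
opening: 0.0083
grip_force: 25.0
```

Call:
apply_moves(
  delta_pos=[
    [0, 0, 0],
    [0, 0, 0],
    [0, 0, 0],
    [0, 0, 0.08],
    [0, 0, 0.16],
    [0, 0, 0.24],
  ],
  dr=[
    [0, 0, 0],
    [0, 0, 0],
    [0, 0, 0],
    [0, 0, 0],
    [0, 0, 0],
    [0, 0, 0],
  ],
  jaw=[0.27, 0.27, 0.27, 0.27, 0.27, 0.27],
)

```text
time: 5.55
tool_pos: [0.3831, 0.1728, 0.1316]
tool_rot: [-3.14, -0.0, 2.134]
contact_force: [1.7, 0.0, 0.0]
opening: 0.0248
grip_force: 0.0
```

Call:
apply_moves(
  delta_pos=[
    [0.07, 0.0, 0.3],
    [0.17, 0.07, 0.4],
    [0.19, 0.06, 0.45],
    [0.19, 0.06, 0.45],
    [0.19, 0.06, 0.45],
    [0.19, 0.06, 0.45],
    [0.19, 0.06, 0.45],
  ],
  dr=[
    [0, 0, 0],
    [0, 0, 0],
    [0, 0, 0],
    [0, 0, 0],
    [0, 0, 0],
    [0, 0, 0],
    [0, 0, 0],
  ],
  jaw=[0.3, 0.3, 0.3, 0.3, 0.3, 0.3, 0.3],
)

```text
time: 6.13
tool_pos: [0.4605, 0.1971, 0.3117]
tool_rot: [3.139, 0.001, 2.134]
contact_force: [0.2, 0.5, -0.3]
opening: 0.0275
grip_force: 0.0
```

```bash
python3 - <<'E'
from h import *
im,st=snap('wrist','w3'); print(st['tool_pos'],st['tool_rot'],st['qpos'],st['opening'],st['contact_force'])
E
```

```text
[0.46045167 0.19709969 0.3116675 ] [3.13894860e+00 9.67716821e-04 2.13359452e+00] [ 2.51394251e-01  2.41695919e-01  1.43037334e+00 -1.11650061e-04
  1.46671001e+00 -3.11393779e-01] 0.027511261724605527 [ 0.19632089  0.47104309 -0.34897282]
```

View pics/w3.png

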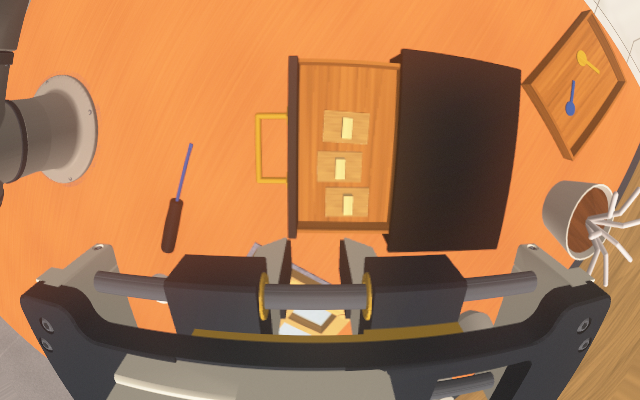

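Three prints are visible, with pale blocks at about (347,128), (340,169) and (348,205). The drawer is open and the area behind them is empty. Now I'll measure the blocks.

```bash
cat >> h.py <<'E'
def blocks(im,st,z=.039,roi=(300,60,395,232),lo=(18,40,170),hi=(35,150,255)):
    hsv=cv2.cvtColor(im,cv2.COLOR_RGB2HSV); m=cv2.inRange(hsv,lo,hi); k=np.zeros_like(m); x0,y0,x1,y1=roi; k[y0:y1,x0:x1]=m[y0:y1,x0:x1]
    out=[]
    for c in cv2.findContours(k,cv2.RETR_EXTERNAL,cv2.CHAIN_APPROX_NONE)[0]:
        if cv2.contourArea(c)<60: continue
        P=cast('wrist',c[:,0,:],z,st)[:,:2]; (cx,cy),(w,h),a=cv2.minAreaRect((P*1e4).astype(np.float32))
        if w>h: w,h,a=h,w,a-90     # a: direction of short side (x axis of print)
        u,v,_,_=cv2.boundingRect(c); out.append((cx/1e4,cy/1e4,(a+90)%180-90,w/10,h/10,u,v))
    return out
E
python3 - <<'E'
from h import *
im,st=load('w3'); hsv=cv2.cvtColor(im,cv2.COLOR_RGB2HSV)
print(hsv[[128,169,205],[347,340,348]],hsv[[128,169,205,90],[360,355,362,340]])
for b in blocks(im,st): print(np.round(b,4))
E
```

```text
[[ 25 100 252]
 [ 25  98 252]
 [ 24  99 252]] [[ 17 151 231]
 [ 17 152 231]
 [ 17 151 230]
 [ 14 179 231]]
[5.34000e-01 1.70700e-01 3.08408e+01 1.52875e+01 3.27575e+01 3.42000e+02
 1.94000e+02]
[4.94500e-01 2.09700e-01 3.31142e+01 1.42845e+01 3.07016e+01 3.35000e+02
 1.58000e+02]
[4.71000e-01 2.63500e-01 3.30680e+01 1.40003e+01 3.09321e+01 3.42000e+02
 1.17000e+02]
```

Call:
apply_moves(
  delta_pos=[
    [0.09, -0.03, -0.1],
    [0.184, -0.066, -0.2],
    [0.184, -0.066, -0.3],
    [0.184, -0.066, -0.4],
    [0.184, -0.066, -0.5],
    [0.184, -0.066, -0.55],
    [0.184, -0.066, -0.55],
    [0.184, -0.066, -0.55],
  ],
  dr=[
    [0, 0, -0.02],
    [0, 0, -0.04],
    [0, 0, -0.04],
    [0, 0, -0.04],
    [0, 0, -0.04],
    [0, 0, -0.04],
    [0, 0, -0.04],
    [0, 0, -0.04],
  ],
  jaw=[0.3, 0.3, 0.3, 0.3, 0.3, 0.3, 0.3, 0.3],
)

```text
time: 6.85
tool_pos: [0.5308, 0.1701, 0.0887]
tool_rot: [-3.135, -0.002, 2.114]
contact_force: [-0.8, -0.8, 1.5]
opening: 0.0279
grip_force: 0.0
```

```bash
python3 - <<'E'
from h import *
im,st=snap('wrist','w4'); print(st['tool_pos'],st['tool_rot'])
print(proj('wrist',[[.534,.1707,.039]],st))
for b in blocks(im,st,roi=(200,0,420,300)): print(np.round(b,4))
E
```

```text
[0.53078226 0.17012118 0.0886653 ] [-3.13524663e+00 -2.46922185e-03  2.11360253e+00]
[[320.57846026 223.59171829]]
[ 5.32800e-01  1.74600e-01 -5.77248e+01  4.25961e+01  6.08093e+01
  2.79000e+02  1.90000e+02]
[ 4.95600e-01  2.11900e-01 -5.79616e+01  4.23468e+01  6.11760e+01
  2.58000e+02  1.16000e+02]
[ 4.73300e-01  2.62400e-01 -6.13327e+01  4.23759e+01  6.09845e+01
  2.68000e+02  3.60000e+01]
```

View pics/w4.png

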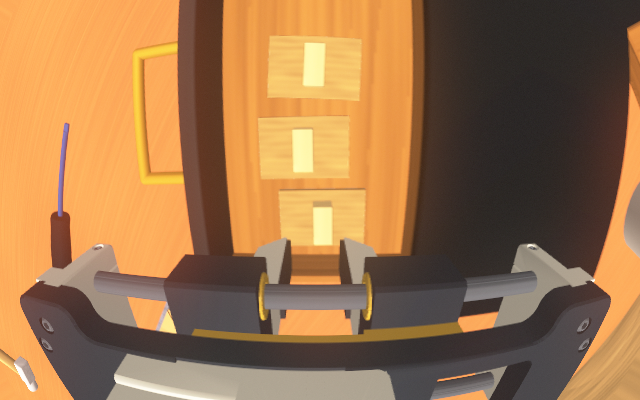

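The three blocks are at (314,65), (303,150) and (323,226). The masks merged with the boards, so I'll tighten them.

```bash
python3 - <<'E'
from h import *
im,st=load('w4'); hsv=cv2.cvtColor(im,cv2.COLOR_RGB2HSV); print(hsv[[227,150,227],[323,303,300]])
for b in blocks(im,st,roi=(200,0,420,300),lo=(21,40,170),hi=(35,112,255)): print(np.round(b,4))
print(telemetry.observe()['tool_pos'])
E
```

```text
[[ 27  81 255]
 [ 27  80 255]
 [ 19 145 244]]
[5.35900e-01 1.69600e-01 3.21714e+01 1.30669e+01 2.92333e+01 3.13000e+02
 2.07000e+02]
[4.95700e-01 2.09600e-01 3.18935e+01 1.34087e+01 2.88988e+01 2.92000e+02
 1.29000e+02]
[4.72200e-01 2.63600e-01 2.88976e+01 1.34537e+01 2.98260e+01 3.03000e+02
 4.30000e+01]
[0.53276765 0.1705861  0.09113931]
```

Call:
apply_moves(
  delta_pos=[
    [0.006, -0.002, -0.06],
    [0.006, -0.002, -0.11],
    [0.006, -0.002, -0.15],
    [0.006, -0.002, -0.162],
    [0.006, -0.002, -0.162],
    [0.006, -0.002, -0.162],
  ],
  dr=[
    [0, 0, 0.02],
    [0, 0, 0.02],
    [0, 0, 0.02],
    [0, 0, 0.02],
    [0, 0, 0.02],
    [0, 0, 0.02],
  ],
  jaw=[0.3, 0.3, 0.3, 0.3, 0.3, 0.3],
)

```text
time: 7.4
tool_pos: [0.5368, 0.1702, 0.0281]
tool_rot: [3.138, 0.001, 2.124]
contact_force: [-0.3, -0.5, 1.2]
opening: 0.0281
grip_force: 0.0
```

Call:
apply_moves(
  delta_pos=[
    [0, 0, 0],
    [0, 0, 0],
    [0, 0, 0],
    [0, 0, 0],
  ],
  dr=[
    [0, 0, 0],
    [0, 0, 0],
    [0, 0, 0],
    [0, 0, 0],
  ],
  jaw=[0, 0, 0, 0],
  force=20,
)

```text
time: 7.73
tool_pos: [0.5363, 0.17, 0.0272]
tool_rot: [3.14, 0.001, 2.124]
contact_force: [-0.5, 0.1, 6.7]
opening: 0.0138
grip_force: 20.0
```

Call:
apply_moves(
  delta_pos=[
    [0, 0, 0.05],
    [0, 0, 0.12],
    [0, 0, 0.2],
    [0, 0, 0.28],
    [0, 0, 0.36],
    [0, 0, 0.42],
    [0, 0, 0.42],
  ],
  dr=[
    [0, 0, 0],
    [0, 0, 0],
    [0, 0, 0],
    [0, 0, 0],
    [0, 0, 0],
    [0, 0, 0],
    [0, 0, 0],
  ],
  jaw=[0, 0, 0, 0, 0, 0, 0],
)

```text
time: 8.32
tool_pos: [0.538, 0.1704, 0.1998]
tool_rot: [3.132, 0.004, 2.124]
contact_force: [0.7, -1.1, -1.3]
opening: 0.0137
grip_force: 20.0
```

The grip is good, with an opening of 13.7 mm. Next I'll carry the print to the frame and look.

Call:
apply_moves(
  delta_pos=[
    [0.01, -0.08, 0.05],
    [0.02, -0.17, 0.05],
    [0.03, -0.26, 0.05],
    [0.04, -0.35, 0.05],
    [0.05, -0.44, 0.05],
    [0.05, -0.48, 0.05],
    [0.05, -0.5, 0.05],
    [0.05, -0.5, 0.05],
  ],
  dr=[
    [0, 0, -0.22],
    [0, 0, -0.44],
    [0, 0, -0.66],
    [0, 0, -0.88],
    [0, 0, -1],
    [0, 0, -1],
    [0, 0, -1],
    [0, 0, -1],
  ],
  jaw=[0, 0, 0, 0, 0, 0, 0, 0],
)

```text
time: 8.98
tool_pos: [0.5552, -0.0315, 0.2132]
tool_rot: [-3.14, -0.0, 1.622]
contact_force: [-0.2, 0.8, -0.6]
opening: 0.0138
grip_force: 20.0
```

Call:
apply_moves(
  delta_pos=[
    [0, -0.08, 0],
    [0, -0.16, 0],
    [0, -0.22, -0.02],
    [0, -0.27, -0.05],
    [0, -0.28, -0.05],
    [0, -0.28, -0.05],
    [0, -0.28, -0.05],
    [0, -0.28, -0.05],
  ],
  dr=[
    [0, 0, -0.1],
    [0, 0, -0.106],
    [0, 0, -0.106],
    [0, 0, -0.106],
    [0, 0, -0.106],
    [0, 0, -0.106],
    [0, 0, -0.106],
    [0, 0, -0.106],
  ],
  jaw=[0, 0, 0, 0, 0, 0, 0, 0],
)

```text
time: 9.65
tool_pos: [0.5559, -0.1404, 0.1945]
tool_rot: [3.141, -0.0, 1.573]
contact_force: [0.4, 0.3, 0.7]
opening: 0.0137
grip_force: 20.0
```

```bash
python3 - <<'E'
from h import *
im,st=snap('wrist','w5'); print(st['tool_pos'],st['tool_rot'],st['opening'])
E
```

```text
[ 0.55591122 -0.14044619  0.19448652] [ 3.14076800e+00 -2.53417553e-04  1.57266129e+00] 0.01370701927110039
```

View pics/w5.png

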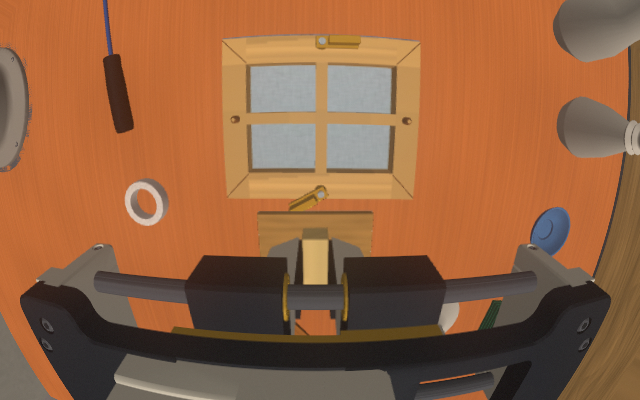

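The frame is clear: pins at (235,119) and (407,121), pivots at (322,41) and (321,191), openings between.

```bash
python3 - <<'E'
from h import *
np.set_printoptions(precision=4,suppress=True)
im,st=load('w5'); g=cv2.cvtColor(im,cv2.COLOR_RGB2GRAY).astype(float); hsv=cv2.cvtColor(im,cv2.COLOR_RGB2HSV)
def blob(c,s,z):
    p=s*(g[c[1]-7:c[1]+8,c[0]-7:c[0]+8]-np.median(g[c[1]-7:c[1]+8,c[0]-7:c[0]+8])); w=np.clip(p-30,0,None); yy,xx=np.mgrid[:15,:15]
    u=[c[0]-7+(w*xx).sum()/w.sum(),c[1]-7+(w*yy).sum()/w.sum()]; return u,cast('wrist',[u],z,st)[0]
pins=[blob(c,-1,.040) for c in((235,119),(407,121))]; print(pins)
for u in((322,41),(321,191)): print('piv',cast('wrist',[u],.045,st))
# wood rail mask: outer edges along rows/cols
wood=cv2.inRange(hsv,(14,60,120),(30,200,255))
glass=cv2.inRange(hsv,(60,5,80),(130,120,255)); glass[:55]=0;glass[185:]=0;glass[:,:235]=0;glass[:,405:]=0
for c in cv2.findContours(glass,cv2.RETR_EXTERNAL,cv2.CHAIN_APPROX_NONE)[0]:
    if cv2.contourArea(c)>800:
        print('glass px',cv2.boundingRect(c)); P=cast('wrist',c[:,0],.008,st)[:,:2]; (a,b),(w,h),t=cv2.minAreaRect((P*1e4).astype(np.float32)); print(' z8',a/1e4,b/1e4,w/10,h/10,t)
E
```

```text
[([np.float64(235.85724797645327), np.float64(118.38484179543782)], array([ 0.4747, -0.0702,  0.04  ])), ([np.float64(405.2285361334157), np.float64(120.24644842495367)], array([ 0.6482, -0.0711,  0.04  ]))]
piv [[0.5621 0.0063 0.045 ]]
piv [[ 0.5618 -0.1461  0.045 ]]
glass px (328, 125, 61, 43)
 z8 0.604059521484375 -0.10378458251953125 67.98424072265625 48.299407958984375 0.6716338396072388
glass px (253, 124, 62, 43)
 z8 0.5197755859375 -0.10335789794921875 69.30100708007812 47.66328735351563 0.09018726646900177
glass px (328, 67, 62, 46)
 z8 0.6038109375 -0.03945968322753906 49.55990295410156 68.27711181640625 89.91764831542969
glass px (252, 66, 63, 46)
 z8 0.519812646484375 -0.039266693115234376 68.98866577148438 50.142950439453124 0.11531847715377808
```

Call:
apply_moves(
  delta_pos=[
    [0.06, 0.05, -0.05],
    [0.12, 0.0925, -0.12],
    [0.12, 0.0925, -0.2],
    [0.12, 0.0925, -0.28],
    [0.12, 0.0925, -0.34],
    [0.12, 0.0925, -0.36],
    [0.12, 0.0925, -0.36],
    [0.12, 0.0925, -0.36],
  ],
  dr=[
    [0, 0, 0],
    [0, 0, 0],
    [0, 0, 0],
    [0, 0, 0],
    [0, 0, 0],
    [0, 0, 0],
    [0, 0, 0],
    [0, 0, 0],
  ],
  jaw=[0, 0, 0, 0, 0, 0, 0, 0],
)

```text
time: 10.37
tool_pos: [0.6043, -0.1048, 0.0511]
tool_rot: [3.14, 0.0, 1.571]
contact_force: [0.8, 0.6, -0.1]
opening: 0.0136
grip_force: 20.0
```

```bash
python3 - <<'E'
from h import *
eyes.read_camera('top');im,st=snap('wrist','w6'); print(st['tool_pos'],st['tool_rot'],st['opening'])
E
```

```text
[ 0.60481635 -0.10514405  0.05192452] [3.13838100e+00 9.00780091e-04 1.57121894e+00] 0.013655988844255
```

View pics/w6.png

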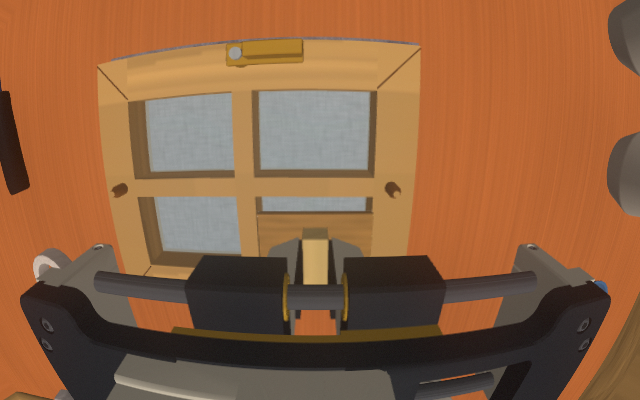

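The print edges (257–372) sit centred over the opening. I'll lower it.

Call:
apply_moves(
  delta_pos=[
    [-0.002, 0.004, -0.02],
    [-0.002, 0.004, -0.04],
    [-0.002, 0.004, -0.06],
    [-0.002, 0.004, -0.078],
    [-0.002, 0.004, -0.086],
    [-0.002, 0.004, -0.086],
    [-0.002, 0.004, -0.086],
  ],
  dr=[
    [0, 0, 0],
    [0, 0, 0],
    [0, 0, 0],
    [0, 0, 0],
    [0, 0, 0],
    [0, 0, 0],
    [0, 0, 0],
  ],
  jaw=[0, 0, 0, 0, 0, 0, 0],
)

```text
time: 11.05
tool_pos: [0.6025, -0.1036, 0.0151]
tool_rot: [-3.141, -0.0, 1.571]
contact_force: [-0.5, -0.4, -0.2]
opening: 0.014
grip_force: 20.0
```

Call:
apply_moves(
  delta_pos=[
    [0, 0, -0.003],
    [0, 0, -0.003],
  ],
  dr=[
    [0, 0, 0],
    [0, 0, 0],
  ],
  jaw=[0, 0],
)

```text
time: 11.22
tool_pos: [0.6027, -0.1036, 0.0143]
tool_rot: [3.142, -0.0, 1.571]
contact_force: [0.6, 0.6, -0.9]
opening: 0.0135
grip_force: 20.0
```

Call:
apply_moves(
  delta_pos=[
    [0, 0, 0],
    [0, 0, 0],
    [0, 0, 0],
    [0, 0, 0.05],
    [0, 0, 0.12],
    [0, 0, 0.2],
    [0, 0, 0.3],
    [0, 0, 0.4],
  ],
  dr=[
    [0, 0, 0],
    [0, 0, 0],
    [0, 0, 0],
    [0, 0, 0],
    [0, 0, 0],
    [0, 0, 0],
    [0, 0, 0],
    [0, 0, 0],
  ],
  jaw=[0.27, 0.27, 0.27, 0.27, 0.27, 0.27, 0.27, 0.27],
)

```text
time: 11.88
tool_pos: [0.6021, -0.1034, 0.1756]
tool_rot: [-3.14, -0.0, 1.571]
contact_force: [0.8, -0.6, -0.0]
opening: 0.0249
grip_force: 0.0
```

Call:
apply_moves(
  delta_pos=[
    [-0.03, 0.09, 0.05],
    [-0.06, 0.18, 0.06],
    [-0.09, 0.27, 0.06],
    [-0.12, 0.36, 0.06],
    [-0.15, 0.45, 0.06],
    [-0.18, 0.54, 0.06],
    [-0.22, 0.63, 0.06],
    [-0.25, 0.7, 0.06],
  ],
  dr=[
    [0, 0, 0.2],
    [0, 0, 0.4],
    [0, 0, 0.6],
    [0, 0, 0.8],
    [0, 0, 1],
    [0, 0, 1],
    [0, 0, 1],
    [0, 0, 1],
  ],
  jaw=[0.3, 0.3, 0.3, 0.3, 0.3, 0.3, 0.3, 0.3],
)

```text
time: 12.55
tool_pos: [0.5012, 0.1788, 0.1986]
tool_rot: [3.141, -0.0, 2.072]
contact_force: [0.7, 0.4, -0.1]
opening: 0.0276
grip_force: 0.0
```

Call:
apply_moves(
  delta_pos=[
    [-0.02, 0.08, -0.04],
    [-0.02, 0.08, -0.12],
    [-0.02, 0.08, -0.2],
    [-0.02, 0.08, -0.25],
    [-0.02, 0.08, -0.25],
    [-0.02, 0.08, -0.25],
    [-0.02, 0.08, -0.25],
  ],
  dr=[
    [0, 0, 0.12],
    [0, 0, 0.12],
    [0, 0, 0.12],
    [0, 0, 0.12],
    [0, 0, 0.12],
    [0, 0, 0.12],
    [0, 0, 0.12],
  ],
  jaw=[0.3, 0.3, 0.3, 0.3, 0.3, 0.3, 0.3],
)

```text
time: 13.13
tool_pos: [0.4958, 0.2086, 0.0998]
tool_rot: [3.139, 0.001, 2.131]
contact_force: [1.2, 0.2, 1.1]
opening: 0.0282
grip_force: 0.0
```

```bash
python3 - <<'E'
from h import *
im,st=snap('wrist','w7'); print(st['tool_pos'],st['tool_rot'],st['opening'])
for b in blocks(im,st,roi=(200,0,420,300),lo=(21,40,170),hi=(35,112,255)): print(np.round(b,4))
E
```

```text
[0.4957687  0.20856141 0.09981092] [3.13924576e+00 7.07411249e-04 2.13051064e+00] 0.028175759674281948
[4.95100e-01 2.09200e-01 3.26502e+01 1.30557e+01 2.90546e+01 3.07000e+02
 1.97000e+02]
[4.71500e-01 2.63600e-01 2.90031e+01 1.32000e+01 2.94457e+01 3.18000e+02
 1.17000e+02]
```

Call:
apply_moves(
  delta_pos=[
    [-0.001, 0.002, -0.06],
    [-0.001, 0.002, -0.12],
    [-0.001, 0.002, -0.16],
    [-0.001, 0.002, -0.18],
    [-0.001, 0.002, -0.185],
    [-0.001, 0.002, -0.185],
  ],
  dr=[
    [0, 0, 0.01],
    [0, 0, 0.01],
    [0, 0, 0.01],
    [0, 0, 0.01],
    [0, 0, 0.01],
    [0, 0, 0.01],
  ],
  jaw=[0.3, 0.3, 0.3, 0.3, 0.3, 0.3],
)

```text
time: 13.68
tool_pos: [0.495, 0.2093, 0.0251]
tool_rot: [3.14, 0.0, 2.136]
contact_force: [0.6, 0.3, -0.4]
opening: 0.0275
grip_force: 0.0
```

Call:
apply_moves(
  delta_pos=[
    [0, 0, 0],
    [0, 0, 0],
    [0, 0, 0],
    [0, 0, 0],
  ],
  dr=[
    [0, 0, 0],
    [0, 0, 0],
    [0, 0, 0],
    [0, 0, 0],
  ],
  jaw=[0, 0, 0, 0],
)

```text
time: 14.02
tool_pos: [0.4952, 0.2095, 0.0255]
tool_rot: [3.139, 0.001, 2.136]
contact_force: [-0.5, 0.2, 5.4]
opening: 0.0137
grip_force: 20.0
```

Call:
apply_moves(
  delta_pos=[
    [0, 0, 0.05],
    [0, 0, 0.12],
    [0, 0, 0.2],
    [0, 0, 0.28],
    [0, 0, 0.36],
    [0, 0, 0.42],
    [0, 0, 0.42],
  ],
  dr=[
    [0, 0, 0],
    [0, 0, 0],
    [0, 0, 0],
    [0, 0, 0],
    [0, 0, 0],
    [0, 0, 0],
    [0, 0, 0],
  ],
  jaw=[0, 0, 0, 0, 0, 0, 0],
)

```text
time: 14.6
tool_pos: [0.4967, 0.21, 0.198]
tool_rot: [3.132, 0.003, 2.136]
contact_force: [1.1, -0.7, 0.0]
opening: 0.0138
grip_force: 20.0
```

Call:
apply_moves(
  delta_pos=[
    [0.03, -0.08, 0.05],
    [0.06, -0.17, 0.06],
    [0.1, -0.26, 0.06],
    [0.15, -0.35, 0.06],
    [0.2, -0.44, 0.06],
    [0.25, -0.53, 0.06],
    [0.27, -0.6, 0.06],
    [0.27, -0.622, 0.06],
  ],
  dr=[
    [0, 0, -0.2],
    [0, 0, -0.4],
    [0, 0, -0.6],
    [0, 0, -0.8],
    [0, 0, -1],
    [0, 0, -1],
    [0, 0, -1],
    [0, 0, -1],
  ],
  jaw=[0, 0, 0, 0, 0, 0, 0, 0],
)

```text
time: 15.27
tool_pos: [0.6032, -0.0441, 0.2148]
tool_rot: [-3.141, 0.001, 1.632]
contact_force: [-0.8, 0.3, -0.6]
opening: 0.0137
grip_force: 20.0
```

Call:
apply_moves(
  delta_pos=[
    [0.0, 0, -0.05],
    [0.0, 0, -0.13],
    [0.0, 0, -0.22],
    [0.0, 0, -0.3],
    [0.0, 0, -0.36],
    [0.0, 0, -0.4],
    [0.0, 0, -0.41],
    [0.0, 0, -0.41],
  ],
  dr=[
    [0, 0, -0.13],
    [0, 0, -0.13],
    [0, 0, -0.13],
    [0, 0, -0.13],
    [0, 0, -0.13],
    [0, 0, -0.13],
    [0, 0, -0.13],
    [0, 0, -0.13],
  ],
  jaw=[0, 0, 0, 0, 0, 0, 0, 0],
)

```text
time: 15.93
tool_pos: [0.601, -0.0389, 0.0508]
tool_rot: [-3.138, -0.001, 1.571]
contact_force: [-0.5, 0.3, -0.5]
opening: 0.0138
grip_force: 20.0
```

Call:
apply_moves(
  delta_pos=[
    [0, 0, 0],
    [0, 0, 0],
  ],
  dr=[
    [0, 0, 0],
    [0, 0, 0],
  ],
  jaw=[0, 0],
)

```text
time: 16.1
tool_pos: [0.6032, -0.0395, 0.0538]
tool_rot: [3.139, 0.0, 1.571]
contact_force: [0.3, 0.2, -0.5]
opening: 0.0139
grip_force: 20.0
```

Call:
apply_moves(
  delta_pos=[
    [0.002, 0, -0.02],
    [0.002, 0, -0.04],
    [0.002, 0, -0.06],
    [0.002, 0, -0.08],
    [0.002, 0, -0.092],
    [0.002, 0, -0.094],
    [0.002, 0, -0.094],
  ],
  dr=[
    [0, 0, 0],
    [0, 0, 0],
    [0, 0, 0],
    [0, 0, 0],
    [0, 0, 0],
    [0, 0, 0],
    [0, 0, 0],
  ],
  jaw=[0, 0, 0, 0, 0, 0, 0],
)

```text
time: 16.68
tool_pos: [0.6025, -0.0395, 0.0145]
tool_rot: [-3.14, -0.0, 1.571]
contact_force: [-2.5, 0.2, 4.4]
opening: 0.0138
grip_force: 20.0
```

Call:
apply_moves(
  delta_pos=[
    [0, 0, 0],
    [0, 0, 0],
    [0, 0, 0],
    [0, 0, 0.05],
    [0, 0, 0.12],
    [0, 0, 0.2],
    [0, 0, 0.3],
    [0, 0, 0.4],
  ],
  dr=[
    [0, 0, 0],
    [0, 0, 0],
    [0, 0, 0],
    [0, 0, 0],
    [0, 0, 0],
    [0, 0, 0],
    [0, 0, 0],
    [0, 0, 0],
  ],
  jaw=[0.27, 0.27, 0.27, 0.27, 0.27, 0.27, 0.27, 0.27],
)

```text
time: 17.35
tool_pos: [0.6025, -0.0394, 0.1757]
tool_rot: [-3.14, -0.0, 1.571]
contact_force: [1.9, 0.2, -0.1]
opening: 0.025
grip_force: 0.0
```

Call:
apply_moves(
  delta_pos=[
    [-0.04, 0.09, 0.05],
    [-0.08, 0.18, 0.06],
    [-0.12, 0.27, 0.06],
    [-0.16, 0.36, 0.06],
    [-0.2, 0.45, 0.06],
    [-0.24, 0.54, 0.06],
    [-0.28, 0.63, 0.06],
    [-0.31, 0.68, 0.06],
  ],
  dr=[
    [0, 0, 0.2],
    [0, 0, 0.4],
    [0, 0, 0.6],
    [0, 0, 0.8],
    [0, 0, 1],
    [0, 0, 1],
    [0, 0, 1],
    [0, 0, 1],
  ],
  jaw=[0.3, 0.3, 0.3, 0.3, 0.3, 0.3, 0.3, 0.3],
)

```text
time: 18.02
tool_pos: [0.4775, 0.2356, 0.1987]
tool_rot: [3.141, -0.001, 2.073]
contact_force: [0.6, -0.2, -0.2]
opening: 0.0271
grip_force: 0.0
```

Call:
apply_moves(
  delta_pos=[
    [-0.015, 0.077, -0.04],
    [-0.015, 0.077, -0.12],
    [-0.015, 0.077, -0.2],
    [-0.015, 0.077, -0.25],
    [-0.015, 0.077, -0.25],
    [-0.015, 0.077, -0.25],
    [-0.015, 0.077, -0.25],
  ],
  dr=[
    [0, 0, 0.08],
    [0, 0, 0.08],
    [0, 0, 0.08],
    [0, 0, 0.08],
    [0, 0, 0.08],
    [0, 0, 0.08],
    [0, 0, 0.08],
  ],
  jaw=[0.3, 0.3, 0.3, 0.3, 0.3, 0.3, 0.3],
)

```text
time: 18.6
tool_pos: [0.4741, 0.2635, 0.1001]
tool_rot: [3.139, 0.0, 2.111]
contact_force: [0.0, -0.0, 0.4]
opening: 0.0276
grip_force: 0.0
```

```bash
python3 - <<'E'
from h import *
im,st=snap('wrist','w8'); print(st['tool_pos'],st['tool_rot'],st['opening'])
for b in blocks(im,st,roi=(200,0,420,300),lo=(21,40,170),hi=(35,112,255)): print(np.round(b,4))
E
```

```text
[0.47413667 0.26350789 0.10005031] [3.13930524e+00 3.89797082e-04 2.11055321e+00] 0.027595839894907662
[4.71600e-01 2.63800e-01 3.02426e+01 1.36371e+01 2.91006e+01 3.04000e+02
 1.96000e+02]
```

Call:
apply_moves(
  delta_pos=[
    [-0.006, 0.001, -0.06],
    [-0.006, 0.001, -0.12],
    [-0.006, 0.001, -0.16],
    [-0.006, 0.001, -0.18],
    [-0.006, 0.001, -0.185],
    [-0.006, 0.001, -0.185],
  ],
  dr=[
    [0, 0, -0.02],
    [0, 0, -0.02],
    [0, 0, -0.02],
    [0, 0, -0.02],
    [0, 0, -0.02],
    [0, 0, -0.02],
  ],
  jaw=[0.3, 0.3, 0.3, 0.3, 0.3, 0.3],
)

```text
time: 19.15
tool_pos: [0.4714, 0.2638, 0.0255]
tool_rot: [3.14, 0.0, 2.101]
contact_force: [0.7, -0.4, 0.5]
opening: 0.0273
grip_force: 0.0
```

Call:
apply_moves(
  delta_pos=[
    [0, 0, 0],
    [0, 0, 0],
    [0, 0, 0],
    [0, 0, 0],
  ],
  dr=[
    [0, 0, 0],
    [0, 0, 0],
    [0, 0, 0],
    [0, 0, 0],
  ],
  jaw=[0, 0, 0, 0],
)

```text
time: 19.48
tool_pos: [0.4715, 0.264, 0.0259]
tool_rot: [3.139, 0.0, 2.101]
contact_force: [-0.1, -0.2, 6.0]
opening: 0.0136
grip_force: 20.0
```

Call:
apply_moves(
  delta_pos=[
    [0, 0, 0.05],
    [0, 0, 0.12],
    [0, 0, 0.2],
    [0, 0, 0.28],
    [0, 0, 0.36],
    [0, 0, 0.42],
    [0, 0, 0.42],
  ],
  dr=[
    [0, 0, 0],
    [0, 0, 0],
    [0, 0, 0],
    [0, 0, 0],
    [0, 0, 0],
    [0, 0, 0],
    [0, 0, 0],
  ],
  jaw=[0, 0, 0, 0, 0, 0, 0],
)

```text
time: 20.07
tool_pos: [0.4731, 0.2647, 0.1984]
tool_rot: [3.132, 0.002, 2.101]
contact_force: [1.6, 0.5, 0.6]
opening: 0.0137
grip_force: 20.0
```

Call:
apply_moves(
  delta_pos=[
    [0.02, -0.08, 0.05],
    [0.04, -0.17, 0.06],
    [0.06, -0.26, 0.06],
    [0.08, -0.35, 0.06],
    [0.1, -0.44, 0.06],
    [0.11, -0.53, 0.06],
    [0.12, -0.62, 0.06],
    [0.12, -0.7, 0.06],
  ],
  dr=[
    [0, 0, -0.2],
    [0, 0, -0.4],
    [0, 0, -0.6],
    [0, 0, -0.8],
    [0, 0, -1],
    [0, 0, -1],
    [0, 0, -1],
    [0, 0, -1],
  ],
  jaw=[0, 0, 0, 0, 0, 0, 0, 0],
)

```text
time: 20.73
tool_pos: [0.5186, -0.0186, 0.216]
tool_rot: [-3.141, 0.0, 1.6]
contact_force: [-0.3, 0.0, -0.7]
opening: 0.0138
grip_force: 20.0
```

Call:
apply_moves(
  delta_pos=[
    [0.0, -0.055, -0.05],
    [0.0, -0.055, -0.13],
    [0.0, -0.055, -0.22],
    [0.0, -0.055, -0.3],
    [0.0, -0.055, -0.36],
    [0.0, -0.055, -0.4],
    [0.0, -0.055, -0.41],
    [0.0, -0.055, -0.41],
  ],
  dr=[
    [0, 0, -0.06],
    [0, 0, -0.06],
    [0, 0, -0.06],
    [0, 0, -0.06],
    [0, 0, -0.06],
    [0, 0, -0.06],
    [0, 0, -0.06],
    [0, 0, -0.06],
  ],
  jaw=[0, 0, 0, 0, 0, 0, 0, 0],
)

```text
time: 21.4
tool_pos: [0.5176, -0.0381, 0.0513]
tool_rot: [-3.138, -0.001, 1.571]
contact_force: [0.2, -0.7, -0.1]
opening: 0.0137
grip_force: 20.0
```

Call:
apply_moves(
  delta_pos=[
    [0, 0, 0],
    [0, 0, 0],
    [0, 0, 0],
  ],
  dr=[
    [0, 0, 0],
    [0, 0, 0],
    [0, 0, 0],
  ],
  jaw=[0, 0, 0],
)

```text
time: 21.65
tool_pos: [0.5195, -0.0385, 0.054]
tool_rot: [3.139, 0.001, 1.571]
contact_force: [0.8, 0.3, 0.2]
opening: 0.0139
grip_force: 20.0
```

Call:
apply_moves(
  delta_pos=[
    [0.001, -0.001, -0.02],
    [0.001, -0.001, -0.04],
    [0.001, -0.001, -0.06],
    [0.001, -0.001, -0.08],
    [0.001, -0.001, -0.092],
    [0.001, -0.001, -0.094],
    [0.001, -0.001, -0.094],
  ],
  dr=[
    [0, 0, 0],
    [0, 0, 0],
    [0, 0, 0],
    [0, 0, 0],
    [0, 0, 0],
    [0, 0, 0],
    [0, 0, 0],
  ],
  jaw=[0, 0, 0, 0, 0, 0, 0],
)

```text
time: 22.23
tool_pos: [0.5185, -0.0387, 0.0147]
tool_rot: [-3.14, -0.0, 1.571]
contact_force: [-2.3, 0.1, 3.1]
opening: 0.014
grip_force: 20.0
```

Call:
apply_moves(
  delta_pos=[
    [0, 0, 0],
    [0, 0, 0],
    [0, 0, 0],
    [0, 0, 0.05],
    [0, 0, 0.12],
    [0, 0, 0.2],
    [0, 0, 0.3],
    [0, 0, 0.4],
  ],
  dr=[
    [0, 0, 0],
    [0, 0, 0],
    [0, 0, 0],
    [0, 0, 0],
    [0, 0, 0],
    [0, 0, 0],
    [0, 0, 0],
    [0, 0, 0],
  ],
  jaw=[0.27, 0.27, 0.27, 0.27, 0.27, 0.27, 0.27, 0.27],
)

```text
time: 22.9
tool_pos: [0.5185, -0.0386, 0.1763]
tool_rot: [-3.14, -0.0, 1.571]
contact_force: [1.5, -0.2, -0.4]
opening: 0.025
grip_force: 0.0
```

Call:
apply_moves(
  delta_pos=[
    [-0.05, 0.08, 0.05],
    [-0.1, 0.16, 0.06],
    [-0.16, 0.24, 0.06],
    [-0.22, 0.32, 0.06],
    [-0.27, 0.4, 0.06],
    [-0.31, 0.48, 0.06],
    [-0.34, 0.532, 0.06],
    [-0.34, 0.532, 0.06],
  ],
  dr=[
    [0, 0, 0.2],
    [0, 0, 0.4],
    [0, 0, 0.6],
    [0, 0, 0.8],
    [0, 0, 1],
    [0, 0, 1],
    [0, 0, 1],
    [0, 0, 1],
  ],
  jaw=[0.27, 0.27, 0.27, 0.27, 0.27, 0.27, 0.27, 0.27],
)

```text
time: 23.57
tool_pos: [0.3807, 0.177, 0.1992]
tool_rot: [3.141, -0.001, 2.075]
contact_force: [-0.9, 0.4, 0.2]
opening: 0.025
grip_force: 0.0
```

Call:
apply_moves(
  delta_pos=[
    [0, 0, -0.02],
    [0, 0, -0.06],
    [0, 0, -0.06],
    [0, 0, -0.06],
    [0, 0, -0.06],
    [0, 0, -0.06],
  ],
  dr=[
    [0, 0, 0.124],
    [0, 0, 0.124],
    [0, 0, 0.124],
    [0, 0, 0.124],
    [0, 0, 0.124],
    [0, 0, 0.124],
  ],
  jaw=[0.27, 0.27, 0.27, 0.27, 0.27, 0.27],
)

```text
time: 24.07
tool_pos: [0.3837, 0.1739, 0.1758]
tool_rot: [3.14, 0.0, 2.132]
contact_force: [0.1, 0.5, -0.6]
opening: 0.025
grip_force: 0.0
```

```bash
python3 - <<'E'
from h import *
im,st=snap('wrist','w9'); print(st['tool_pos'],st['tool_rot'],st['opening'])
E
```

```text
[0.38370814 0.17389946 0.17577345] [3.14043201e+00 3.86641784e-04 2.13211054e+00] 0.024961073513269247
```

View pics/w9.png

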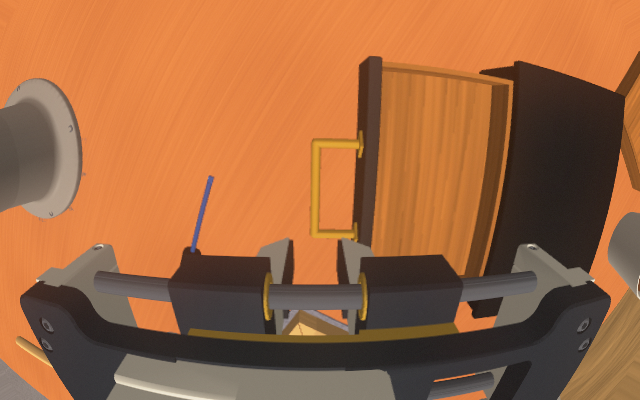

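The drawer is empty and its bar (x≈315) is centred between the fingers. I'll shut it.

Call:
apply_moves(
  delta_pos=[
    [0, 0, -0.09],
    [0, 0, -0.18],
    [0, 0, -0.26],
    [0, 0, -0.32],
    [0, 0, -0.352],
    [0, 0, -0.352],
    [0, 0, -0.352],
  ],
  dr=[
    [0, 0, 0],
    [0, 0, 0],
    [0, 0, 0],
    [0, 0, 0],
    [0, 0, 0],
    [0, 0, 0],
    [0, 0, 0],
  ],
  jaw=[0.27, 0.27, 0.27, 0.27, 0.27, 0.27, 0.27],
)

```text
time: 24.7
tool_pos: [0.3833, 0.174, 0.0344]
tool_rot: [-3.141, -0.0, 2.133]
contact_force: [0.3, -0.1, 0.2]
opening: 0.0246
grip_force: 0.0
```

Call:
apply_moves(
  delta_pos=[
    [0, 0, 0],
    [0, 0, 0],
    [0, 0, 0],
    [0, 0, 0],
  ],
  dr=[
    [0, 0, 0],
    [0, 0, 0],
    [0, 0, 0],
    [0, 0, 0],
  ],
  jaw=[0, 0, 0, 0],
  force=15,
)

```text
time: 25.03
tool_pos: [0.3839, 0.1742, 0.0354]
tool_rot: [3.139, 0.001, 2.133]
contact_force: [-0.1, 0.6, 6.4]
opening: 0.0081
grip_force: 15.0
```

Call:
apply_moves(
  delta_pos=[
    [0.02, 0.012, 0],
    [0.06, 0.037, 0],
    [0.1, 0.061, 0],
    [0.14, 0.086, 0],
    [0.18, 0.11, 0],
    [0.22, 0.134, 0],
    [0.25, 0.153, 0],
    [0.27, 0.165, 0],
  ],
  dr=[
    [0, 0, 0],
    [0, 0, 0],
    [0, 0, 0],
    [0, 0, 0],
    [0, 0, 0],
    [0, 0, 0],
    [0, 0, 0],
    [0, 0, 0],
  ],
  jaw=[0, 0, 0, 0, 0, 0, 0, 0],
)

```text
time: 25.7
tool_pos: [0.4933, 0.2403, 0.0354]
tool_rot: [3.139, 0.002, 2.133]
contact_force: [0.5, -4.5, 6.4]
opening: 0.0086
grip_force: 15.0
```

Call:
apply_moves(
  delta_pos=[
    [0.015, 0.009, 0],
    [0.025, 0.016, 0],
    [0.035, 0.021, 0],
    [0.042, 0.026, 0],
    [0.044, 0.027, 0],
    [0.044, 0.027, 0],
  ],
  dr=[
    [0, 0, 0],
    [0, 0, 0],
    [0, 0, 0],
    [0, 0, 0],
    [0, 0, 0],
    [0, 0, 0],
  ],
  jaw=[0, 0, 0, 0, 0, 0],
)

```text
time: 26.2
tool_pos: [0.5075, 0.2489, 0.0353]
tool_rot: [-3.137, 0.001, 2.133]
contact_force: [-4.6, -10.1, 12.6]
opening: 0.0082
grip_force: 15.0
```

Call:
apply_moves(
  delta_pos=[
    [0, 0, 0],
    [0, 0, 0],
    [0, 0, 0],
    [0, 0, 0.08],
    [0, 0, 0.18],
    [0, 0, 0.28],
    [0, -0.05, 0.38],
    [0, -0.1, 0.45],
  ],
  dr=[
    [0, 0, 0],
    [0, 0, 0],
    [0, 0, 0],
    [0, 0, 0],
    [0, 0, 0],
    [0, 0, 0],
    [0, 0, 0],
    [0, 0, 0],
  ],
  jaw=[0.27, 0.27, 0.27, 0.27, 0.27, 0.27, 0.27, 0.27],
)

```text
time: 26.87
tool_pos: [0.5089, 0.2118, 0.2172]
tool_rot: [3.138, 0.0, 2.135]
contact_force: [0.0, 0.6, -0.1]
opening: 0.0248
grip_force: 0.0
```

Call:
apply_moves(
  delta_pos=[
    [0, -0.1, 0.1],
    [0, -0.2, 0.15],
    [0, -0.3, 0.15],
    [0, -0.4, 0.15],
    [0, -0.5, 0.15],
    [0, -0.6, 0.15],
    [0, -0.7, 0.15],
    [0, -0.8, 0.15],
  ],
  dr=[
    [0, 0, 0],
    [0, 0, 0],
    [0, 0, 0],
    [0, 0, 0],
    [0, 0, 0],
    [0, 0, 0],
    [0, 0, 0],
    [0, 0, 0],
  ],
  jaw=[0.45, 0.45, 0.45, 0.45, 0.45, 0.45, 0.45, 0.45],
)

```text
time: 27.53
tool_pos: [0.5085, -0.1054, 0.2746]
tool_rot: [3.141, 0.0, 2.133]
contact_force: [0.8, 0.3, 0.2]
opening: 0.0415
grip_force: 0.0
```

Call:
apply_moves(
  delta_pos=[
    [0, -0.1, -0.05],
    [0, -0.2, -0.1],
    [0, -0.3, -0.15],
    [0, -0.4, -0.2],
    [0, -0.5, -0.2],
    [0, -0.6, -0.2],
    [0, -0.7, -0.2],
    [0, -0.72, -0.2],
  ],
  dr=[
    [0, 0, 0],
    [0, 0, 0],
    [0, 0, 0],
    [0, 0, 0],
    [0, 0, 0],
    [0, 0, 0],
    [0, 0, 0],
    [0, 0, 0],
  ],
  jaw=[0.45, 0.45, 0.45, 0.45, 0.45, 0.45, 0.45, 0.45],
)

```text
time: 28.2
tool_pos: [0.5077, -0.3971, 0.1933]
tool_rot: [-3.141, 0.001, 2.129]
contact_force: [-1.0, 1.2, 0.4]
opening: 0.0414
grip_force: 0.0
```

```bash
python3 - <<'E'
from h import *
im,st=snap('wrist','w10'); print(st['tool_pos'],st['tool_rot'],st['opening'])
t=eyes.read_camera('top'); np.save('pics/t10.npy',t)
a=im[:,:,::-1]; b=t[100:280,130:520,::-1]
b=cv2.resize(b,(640,295)); cv2.imwrite('pics/c10.png',cv2.resize(np.vstack([a[:300],b]),None,fx=.98,fy=.98))
E
```

```text
[ 0.50772707 -0.39705905  0.19332874] [-3.14067611e+00  1.32380667e-03  2.12932999e+00] 0.04139974097921236
```

View pics/c10.png

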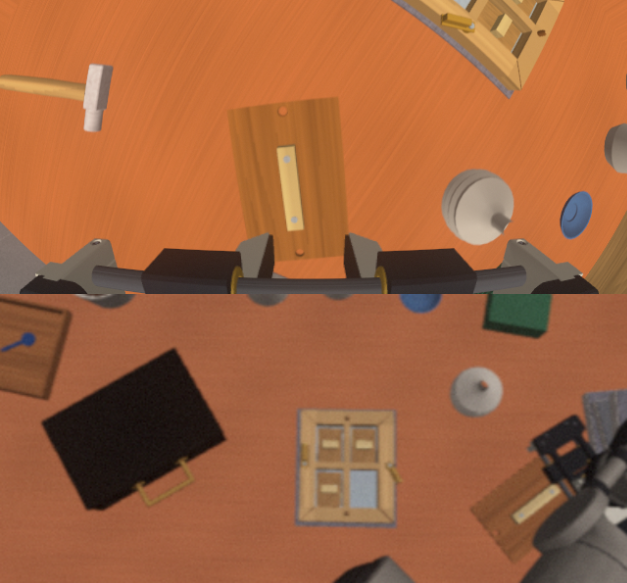

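The board is at about (290,180), with its batten and both holes visible. Top view: three prints lie in the openings and the drawer looks shut.

```bash
cat >> h.py <<'E'
def batten(im,st,z=.022,roi=(200,60,420,300)):
    b=blocks(im,st,z,roi,lo=(19,40,150),hi=(35,140,255)); b=[c for c in b if c[4]>70]
    return b
E
python3 - <<'E'
from h import *
im,st=load('w10'); hsv=cv2.cvtColor(im,cv2.COLOR_RGB2HSV); print(hsv[[175,200,150],[295,297,260]])
for b in batten(im,st): print(np.round(b,4))
e=cast('wrist',[[288,113],[306,257]],.005,st); print('holes',e,e.mean(0)); d=e[1]-e[0]; print(np.degrees(np.arctan2(d[1],d[0])),np.linalg.norm(d))
t0=cv2.imread('pics/top0.png'); t1=np.load('pics/t10.npy')[:,:,::-1]
f=lambda t:cv2.cvtColor(t[195:245,205:265],cv2.COLOR_BGR2GRAY).astype(np.float32)
print('handle shift px',cv2.phaseCorrelate(f(t0),f(t1)))
E
```

```text
[[ 19 126 211]
 [ 19 124 216]
 [ 14 186 163]]
[  0.497   -0.421   37.9728  18.7958  97.4832 283.     150.    ]
holes [[ 0.44261506 -0.35105106  0.005     ]
 [ 0.55203959 -0.4910481   0.005     ]] [ 0.49732732 -0.42104958  0.005     ]
-51.98809480835193 0.1776876410981733
handle shift px ((-0.2784537241885836, -0.6988006354976157), 1.0421918096542357)
```

Call:
apply_moves(
  delta_pos=[
    [-0.026, -0.06, -0.05],
    [-0.026, -0.06, -0.14],
    [-0.026, -0.06, -0.23],
    [-0.026, -0.06, -0.31],
    [-0.026, -0.06, -0.38],
    [-0.026, -0.06, -0.42],
    [-0.026, -0.06, -0.42],
    [-0.026, -0.06, -0.42],
  ],
  dr=[
    [0, 0, 0.21],
    [0, 0, 0.21],
    [0, 0, 0.21],
    [0, 0, 0.21],
    [0, 0, 0.21],
    [0, 0, 0.21],
    [0, 0, 0.21],
    [0, 0, 0.21],
  ],
  jaw=[0.45, 0.45, 0.45, 0.45, 0.45, 0.45, 0.45, 0.45],
)

```text
time: 28.97
tool_pos: [0.4986, -0.4141, 0.0261]
tool_rot: [3.141, -0.002, 2.239]
contact_force: [0.3, 0.3, 0.3]
opening: 0.0412
grip_force: 0.0
```

Call:
apply_moves(
  delta_pos=[
    [0, 0, -0.03],
    [0, 0, -0.038],
    [0, 0, -0.038],
  ],
  dr=[
    [0, 0, 0],
    [0, 0, 0],
    [0, 0, 0],
  ],
  jaw=[0.45, 0.45, 0.45],
)

```text
time: 29.22
tool_pos: [0.4983, -0.4153, 0.0111]
tool_rot: [3.141, -0.0, 2.238]
contact_force: [-0.8, -0.6, 0.5]
opening: 0.0416
grip_force: 0.0
```

Call:
apply_moves(
  delta_pos=[
    [0, 0, 0],
    [0, 0, 0],
    [0, 0, 0],
    [0, 0, 0],
    [0, 0, 0],
  ],
  dr=[
    [0, 0, 0],
    [0, 0, 0],
    [0, 0, 0],
    [0, 0, 0],
    [0, 0, 0],
  ],
  jaw=[0, 0, 0, 0, 0],
  force=45,
)

```text
time: 29.63
tool_pos: [0.4983, -0.4162, 0.0117]
tool_rot: [-3.141, 0.001, 2.238]
contact_force: [-1.9, -1.9, 2.3]
opening: 0.0194
grip_force: 45.0
```

```bash
python3 - <<'E'
from h import *
s=telemetry.observe(); print(s['tool_pos'],s['tool_rot'],s['opening'],s['grip_force'])
im,st=snap('wrist','w11')
g=cv2.cvtColor(im,cv2.COLOR_RGB2GRAY)
print(proj('wrist',[[.4426,-.351,.006]],st))
E
```

```text
[ 0.49830827 -0.41624953  0.01174056] [-3.14135935e+00  1.02590057e-03  2.23759237e+00] 0.019374532685800822 44.998928904533386
[[309.8139779   99.14380747]]
```

Call:
apply_moves(
  delta_pos=[
    [0, 0, 0.03],
    [0, 0, 0.08],
    [0, 0, 0.15],
    [0, 0, 0.23],
    [0, 0, 0.3],
    [0, 0, 0.36],
    [0, 0, 0.4],
    [0, 0, 0.4],
  ],
  dr=[
    [0, 0, 0],
    [0, 0, 0],
    [0, 0, 0],
    [0, 0, 0],
    [0, 0, 0],
    [0, 0, 0],
    [0, 0, 0],
    [0, 0, 0],
  ],
  jaw=[0, 0, 0, 0, 0, 0, 0, 0],
)

```text
time: 30.35
tool_pos: [0.4998, -0.4167, 0.176]
tool_rot: [3.14, 0.008, 2.238]
contact_force: [0.4, -0.3, -1.4]
opening: 0.0192
grip_force: 45.0
```

```bash
cat >> h.py <<'E'
def hole(im,c,r=22):
    x0,y0=int(c[0])-r,int(c[1])-r; lab=cv2.cvtColor(im,cv2.COLOR_RGB2LAB).astype(float)[y0:y0+2*r+1,x0:x0+2*r+1]
    d=np.linalg.norm(lab-np.median(lab.reshape(-1,3),0),axis=2); m=(d>0.5*np.percentile(d,99.5)).astype(np.uint8)
    n,_,s,ct=cv2.connectedComponentsWithStats(m); 
    return [(s[i,4],s[i,2],s[i,3],ct[i]+[x0,y0]) for i in range(1,n) if s[i,4]>12]
E
python3 - <<'E'
from h import *
im,st=load('w11')
for h in hole(im,(310,99)):
    P=cast('wrist',[h[3]],.005,st)[0]; Rt=R.from_euler('xyz',st['tool_rot']).as_matrix(); print(h,P,'tool',Rt.T@(P-st['tool_pos']))
im,st=snap('wrist','w12',(180,20,460,300),2); print(st['tool_pos'],st['tool_rot'],st['opening'])
E
```

```text
(np.int32(40), np.int32(25), np.int32(2), array([298.925,  77.375])) [ 0.430891   -0.34531933  0.005     ] tool [ 0.09743999 -0.00910713  0.00664273]
(np.int32(149), np.int32(16), np.int32(17), array([315.16778523,  97.04026846])) [ 0.44408884 -0.34838624  0.005     ] tool [ 0.08686751 -0.00063297  0.0066516 ]
(np.int32(67), np.int32(22), np.int32(19), array([313.76119403, 103.32835821])) [ 0.4455838  -0.35147556  0.005     ] tool [ 0.08351531 -0.00136886  0.00665521]
[ 0.49975485 -0.41674771  0.17604626] [3.14042597 0.0075503  2.2380345 ] 0.019173010270820346
```

View pics/w12.png

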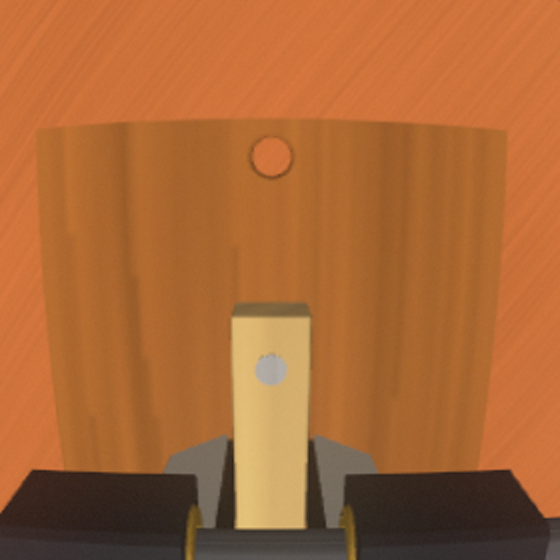

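The near hole is at (315.5,98.5), so the board centre sits about 3 mm from the tool toward world +x once turned. I'll carry it to the frame while turning it.

Call:
apply_moves(
  delta_pos=[
    [0.01, 0.07, 0.03],
    [0.02, 0.14, 0.06],
    [0.04, 0.21, 0.08],
    [0.06, 0.28, 0.08],
    [0.08, 0.35, 0.08],
    [0.1, 0.42, 0.08],
    [0.11, 0.49, 0.08],
    [0.12, 0.54, 0.08],
  ],
  dr=[
    [0, 0, 0.15],
    [0, 0, 0.3],
    [0, 0, 0.45],
    [0, 0, 0.6],
    [0, 0, 0.75],
    [0, 0, 0.9],
    [0, 0, 1],
    [0, 0, 1],
  ],
  jaw=[0, 0, 0, 0, 0, 0, 0, 0],
)

```text
time: 31.07
tool_pos: [0.5456, -0.1966, 0.2011]
tool_rot: [3.14, -0.004, 2.742]
contact_force: [1.1, -0.4, -2.0]
opening: 0.0193
grip_force: 45.0
```

Call:
apply_moves(
  delta_pos=[
    [0.01, 0.07, 0],
    [0.02, 0.14, -0.02],
    [0.03, 0.21, -0.06],
    [0.03, 0.28, -0.1],
    [0.03, 0.32, -0.12],
    [0.03, 0.324, -0.12],
    [0.03, 0.324, -0.12],
    [0.03, 0.324, -0.12],
  ],
  dr=[
    [0, 0, 0.15],
    [0, 0, 0.3],
    [0, 0, 0.45],
    [0, 0, 0.6],
    [0, 0, 0.75],
    [0, 0, 0.808],
    [0, 0, 0.808],
    [0, 0, 0.808],
  ],
  jaw=[0, 0, 0, 0, 0, 0, 0, 0],
)

```text
time: 31.73
tool_pos: [0.5577, -0.0698, 0.1539]
tool_rot: [3.141, -0.002, 3.141]
contact_force: [0.3, -0.9, -1.6]
opening: 0.0196
grip_force: 45.0
```

Call:
apply_moves(
  delta_pos=[
    [0, 0, 0],
    [0, 0, 0],
    [0, 0, 0],
  ],
  dr=[
    [0, 0, 0],
    [0, 0, 0],
    [0, 0, 0],
  ],
  jaw=[0, 0, 0],
)

```text
time: 31.98
tool_pos: [0.5583, -0.0708, 0.1552]
tool_rot: [3.142, 0.0, 3.14]
contact_force: [-0.2, -0.5, -1.5]
opening: 0.0191
grip_force: 45.0
```

```bash
python3 - <<'E'
from h import *
im,st=snap('wrist','w13',(180,20,460,300),2); print(st['tool_pos'],st['tool_rot'],st['opening'])
print(proj('wrist',[[.4728,-.071,.045],[.4728,-.071,.031]],st))
for h in hole(im,(315,98)): print(h)
E
```

```text
[ 0.55831687 -0.0707649   0.15518408] [3.14154473e+00 1.84485514e-04 3.14028350e+00] 0.01909166464147046
[[315.32412337 102.46109065]
 [315.30865324 102.58755163]]
(np.int32(294), np.int32(21), np.int32(22), array([314.16666667,  97.55442177]))
```

Call:
apply_moves(
  delta_pos=[
    [0, 0, -0.05],
    [0, 0, -0.1],
    [0, 0, -0.15],
    [0, 0, -0.19],
    [0, 0, -0.22],
    [0, 0, -0.23],
    [0, 0, -0.23],
    [0, 0, -0.23],
  ],
  dr=[
    [0, 0, 0],
    [0, 0, 0],
    [0, 0, 0],
    [0, 0, 0],
    [0, 0, 0],
    [0, 0, 0],
    [0, 0, 0],
    [0, 0, 0],
  ],
  jaw=[0, 0, 0, 0, 0, 0, 0, 0],
)

```text
time: 32.7
tool_pos: [0.5587, -0.0704, 0.0637]
tool_rot: [-3.141, 0.001, 3.141]
contact_force: [-0.2, -0.3, -2.4]
opening: 0.0192
grip_force: 45.0
```

```bash
python3 - <<'E'
from h import *
im,st=snap('wrist','w14'); print(st['tool_pos'],st['tool_rot'],st['opening'])
a=cv2.resize(im[20:180,230:400,::-1],None,fx=3.4,fy=3.4,interpolation=cv2.INTER_CUBIC); cv2.imwrite('pics/w14.png',a)
print(proj('wrist',[[.4728,-.071,.045],[.4728,-.071,.031]],st))
E
```

```text
[ 0.55870387 -0.07038789  0.06367253] [-3.14148764e+00  7.52622026e-04  3.14140200e+00] 0.01923365118217865
[[314.98939795 100.44481078]
 [314.99457816 100.76674204]]
```

View pics/w14.png

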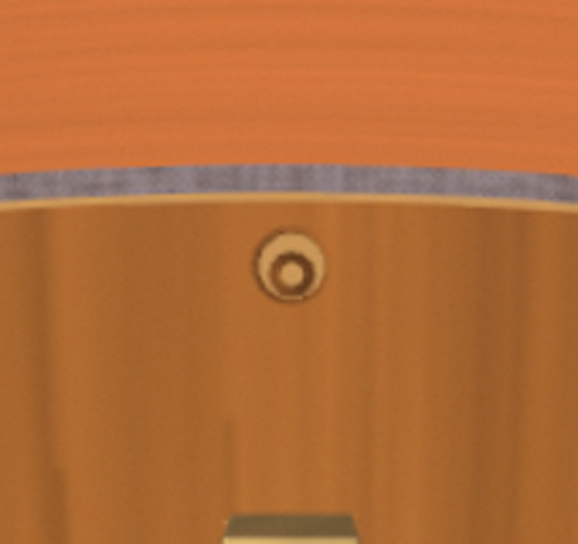

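Through the near hole (centre at crop (289,267)) the pin tip shows at (292,273). That is about 1 mm in +x and 0.5 mm in +y. I'll correct for it and lower.

Call:
apply_moves(
  delta_pos=[
    [0.0025, 0.0012, 0],
    [0.0025, 0.0012, -0.01],
    [0.0025, 0.0012, -0.018],
    [0.0025, 0.0012, -0.026],
    [0.0025, 0.0012, -0.032],
    [0.0025, 0.0012, -0.036],
    [0.0025, 0.0012, -0.036],
  ],
  dr=[
    [0, 0, 0],
    [0, 0, 0],
    [0, 0, 0],
    [0, 0, 0],
    [0, 0, 0],
    [0, 0, 0],
    [0, 0, 0],
  ],
  jaw=[0, 0, 0, 0, 0, 0, 0],
)

```text
time: 33.33
tool_pos: [0.5591, -0.0696, 0.0482]
tool_rot: [3.141, -0.001, -3.141]
contact_force: [-0.7, 0.4, -2.3]
opening: 0.0195
grip_force: 45.0
```

Call:
apply_moves(
  delta_pos=[
    [0, 0, -0.005],
    [0, 0, -0.01],
    [0, 0, -0.014],
    [0, 0, -0.017],
    [0, 0, -0.019],
    [0, 0, -0.019],
  ],
  dr=[
    [0, 0, 0],
    [0, 0, 0],
    [0, 0, 0],
    [0, 0, 0],
    [0, 0, 0],
    [0, 0, 0],
  ],
  jaw=[0, 0, 0, 0, 0, 0],
)

```text
time: 33.83
tool_pos: [0.5593, -0.0696, 0.0427]
tool_rot: [-3.141, 0.001, -3.141]
contact_force: [-4.6, 1.3, 11.3]
opening: 0.0196
grip_force: 45.0
```

At z=0.0427 with +11 N, the board is seated on the rails. I'll release it and go to button 1.

Call:
apply_moves(
  delta_pos=[
    [0, 0, 0.002],
    [0, 0, 0.002],
    [0, 0, 0.002],
    [0, 0, 0.002],
    [0, 0, 0.05],
    [0, 0, 0.1],
    [0, 0, 0.15],
    [0, 0, 0.15],
  ],
  dr=[
    [0, 0, 0],
    [0, 0, 0],
    [0, 0, 0],
    [0, 0, 0],
    [0, 0, 0],
    [0, 0, 0],
    [0, 0, 0],
    [0, 0, 0],
  ],
  jaw=[0.35, 0.35, 0.35, 0.35, 0.35, 0.35, 0.35, 0.35],
)

```text
time: 34.5
tool_pos: [0.5616, -0.0702, 0.1047]
tool_rot: [-3.14, 0.006, -3.141]
contact_force: [1.4, -0.1, -0.4]
opening: 0.0319
grip_force: 0.0
```

Call:
apply_moves(
  delta_pos=[
    [0.02, 0.07, 0.02],
    [0.05, 0.15, 0.02],
    [0.077, 0.22, 0.02],
    [0.077, 0.27, 0.02],
    [0.077, 0.27, 0.02],
    [0.077, 0.27, 0.02],
    [0.077, 0.27, 0.02],
  ],
  dr=[
    [0, 0, 0],
    [0, 0, 0],
    [0, 0, 0],
    [0, 0, 0],
    [0, 0, 0],
    [0, 0, 0],
    [0, 0, 0],
  ],
  jaw=[0, 0, 0, 0, 0, 0, 0],
)

```text
time: 35.08
tool_pos: [0.5898, 0.0378, 0.1085]
tool_rot: [-3.141, -0.001, -3.141]
contact_force: [0.0, -0.2, 0.2]
opening: 0.0001
grip_force: 0.0
```

```bash
python3 - <<'E'
from h import *
im,st=snap('wrist','w15'); print(st['tool_pos'],st['tool_rot'],st['opening'])
t=eyes.read_camera('top'); s=eyes.read_camera('scene')
a=cv2.resize(t[150:265,290:410,::-1],(400,383)); b=cv2.resize(s[165:295,220:370,::-1],(400,347)); 
o=np.zeros((383,800,3),np.uint8); o[:,:400]=a; o[:347,400:]=b; cv2.imwrite('pics/c15.png',o)
E
```

```text
[0.58978413 0.03784662 0.10851548] [-3.14133790e+00 -9.53967938e-04 -3.14125190e+00] 0.00010365922388227787
```

View pics/c15.png

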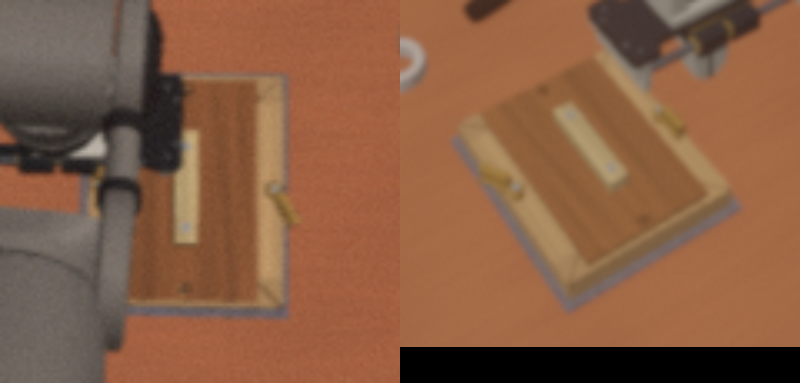

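The board lies flush with both pin tips showing, and both buttons are still open. Now I'll sweep button 1 closed.

Call:
apply_moves(
  delta_pos=[
    [0, 0, -0.06],
    [0, 0, -0.11],
    [0, 0, -0.145],
    [0, 0, -0.154],
    [0, 0, -0.154],
  ],
  dr=[
    [0, 0, 0],
    [0, 0, 0],
    [0, 0, 0],
    [0, 0, 0],
    [0, 0, 0],
  ],
  jaw=[0, 0, 0, 0, 0],
)

```text
time: 35.65
tool_pos: [0.5894, 0.0376, 0.0465]
tool_rot: [3.141, -0.002, 3.141]
contact_force: [0.2, 0.1, 0.5]
opening: -0.0001
grip_force: 0.0
```

Call:
apply_moves(
  delta_pos=[
    [0.002, -0.025, 0],
    [0.004, -0.05, 0],
    [0.005, -0.075, 0],
    [0.0, -0.1, 0],
    [-0.003, -0.12, 0],
    [-0.005, -0.132, 0],
    [-0.012, -0.135, 0],
    [-0.02, -0.135, 0],
  ],
  dr=[
    [0, 0, 0],
    [0, 0, 0],
    [0, 0, 0],
    [0, 0, 0],
    [0, 0, 0],
    [0, 0, 0],
    [0, 0, 0],
    [0, 0, 0],
  ],
  jaw=[0, 0, 0, 0, 0, 0, 0, 0],
)

```text
time: 36.32
tool_pos: [0.5822, -0.0165, 0.0477]
tool_rot: [-3.141, 0.001, 3.141]
contact_force: [1.6, -1.1, -0.3]
opening: 0.0006
grip_force: 0.5
```

Call:
apply_moves(
  delta_pos=[
    [-0.006, 0, 0],
    [-0.011, 0, 0],
    [-0.016, 0, 0],
    [-0.019, 0, 0],
    [-0.021, 0, 0],
    [-0.021, 0, 0],
  ],
  dr=[
    [0, 0, 0],
    [0, 0, 0],
    [0, 0, 0],
    [0, 0, 0],
    [0, 0, 0],
    [0, 0, 0],
  ],
  jaw=[0, 0, 0, 0, 0, 0],
)

```text
time: 36.82
tool_pos: [0.5769, -0.0154, 0.0479]
tool_rot: [-3.141, 0.008, -3.141]
contact_force: [12.0, 0.1, -7.8]
opening: 0.0006
grip_force: 5.7
```

Call:
apply_moves(
  delta_pos=[
    [0.03, 0, 0],
    [0.03, 0, 0.05],
    [0.03, 0, 0.1],
    [0.03, 0, 0.15],
    [0.03, 0, 0.16],
  ],
  dr=[
    [0, 0, 0],
    [0, 0, 0],
    [0, 0, 0],
    [0, 0, 0],
    [0, 0, 0],
  ],
  jaw=[0, 0, 0, 0, 0],
)

```text
time: 37.23
tool_pos: [0.587, -0.0153, 0.1145]
tool_rot: [-3.141, 0.004, -3.141]
contact_force: [1.3, -0.1, 0.8]
opening: 0.0005
grip_force: 0.0
```

Call:
apply_moves(
  delta_pos=[
    [-0.03, -0.08, 0.02],
    [-0.06, -0.16, 0.02],
    [-0.09, -0.24, 0.02],
    [-0.13, -0.33, 0.02],
    [-0.13, -0.41, 0.02],
    [-0.13, -0.45, 0.02],
    [-0.13, -0.45, 0.02],
    [-0.13, -0.45, 0.02],
  ],
  dr=[
    [0, 0, 0],
    [0, 0, 0],
    [0, 0, 0],
    [0, 0, 0],
    [0, 0, 0],
    [0, 0, 0],
    [0, 0, 0],
    [0, 0, 0],
  ],
  jaw=[0, 0, 0, 0, 0, 0, 0, 0],
)

```text
time: 37.9
tool_pos: [0.5331, -0.1957, 0.1187]
tool_rot: [3.14, -0.001, 3.14]
contact_force: [0.3, 0.7, -0.8]
opening: 0.0003
grip_force: 0.0
```

```bash
python3 - <<'E'
from h import *
st=telemetry.observe(); print(st['tool_pos'],st['tool_rot'],st['contact_force'])
E
```

```text
[ 0.53306593 -0.19571469  0.11869195] [ 3.14038699e+00 -1.27851963e-03  3.14010695e+00] [ 0.34468042  0.72047647 -0.78646661]
```

Call:
apply_moves(
  delta_pos=[
    [0, 0, -0.06],
    [0, 0, -0.12],
    [0, 0, -0.16],
    [0, 0, -0.178],
    [0, 0, -0.178],
    [0, 0, -0.178],
  ],
  dr=[
    [0, 0, 0],
    [0, 0, 0],
    [0, 0, 0],
    [0, 0, 0],
    [0, 0, 0],
    [0, 0, 0],
  ],
  jaw=[0, 0, 0, 0, 0, 0],
)

```text
time: 38.4
tool_pos: [0.5339, -0.1947, 0.0485]
tool_rot: [3.141, -0.0, -3.14]
contact_force: [-0.4, 0.2, 0.1]
opening: 0.0004
grip_force: 0.0
```

Call:
apply_moves(
  delta_pos=[
    [0, 0.03, 0],
    [-0.002, 0.06, 0],
    [-0.003, 0.09, 0],
    [-0.003, 0.119, 0],
    [0.002, 0.145, 0],
    [0.007, 0.17, 0],
    [0.014, 0.179, 0],
    [0.022, 0.179, 0],
  ],
  dr=[
    [0, 0, 0],
    [0, 0, 0],
    [0, 0, 0],
    [0, 0, 0],
    [0, 0, 0],
    [0, 0, 0],
    [0, 0, 0],
    [0, 0, 0],
  ],
  jaw=[0, 0, 0, 0, 0, 0, 0, 0],
)

```text
time: 39.07
tool_pos: [0.5425, -0.1224, 0.0482]
tool_rot: [3.141, -0.001, -3.14]
contact_force: [-2.0, 1.5, 0.7]
opening: 0.0007
grip_force: 0.4
```

Call:
apply_moves(
  delta_pos=[
    [0.006, 0, 0],
    [0.011, 0, 0],
    [0.016, 0, 0],
    [0.02, 0, 0],
    [0.023, 0, 0],
    [0.023, 0, 0],
  ],
  dr=[
    [0, 0, 0],
    [0, 0, 0],
    [0, 0, 0],
    [0, 0, 0],
    [0, 0, 0],
    [0, 0, 0],
  ],
  jaw=[0, 0, 0, 0, 0, 0],
)

```text
time: 39.57
tool_pos: [0.5473, -0.1239, 0.0479]
tool_rot: [3.14, -0.01, 3.142]
contact_force: [-16.4, 0.4, 13.0]
opening: 0.0003
grip_force: 8.1
```

Call:
apply_moves(
  delta_pos=[
    [-0.03, 0, 0],
    [-0.03, 0, 0.07],
    [-0.03, 0, 0.15],
    [0.0, 0.05, 0.25],
    [0.05, 0.1, 0.35],
    [0.1, 0.13, 0.45],
    [0.1, 0.13, 0.5],
    [0.1, 0.13, 0.5],
  ],
  dr=[
    [0, 0, 0],
    [0, 0, 0],
    [0, 0, 0],
    [0, 0, 0],
    [0, 0, 0],
    [0, 0, 0],
    [0, 0, 0],
    [0, 0, 0],
  ],
  jaw=[0, 0, 0, 0, 0, 0, 0, 0],
)

```text
time: 40.23
tool_pos: [0.5961, -0.072, 0.2561]
tool_rot: [-3.139, 0.014, -3.14]
contact_force: [-1.4, -0.2, -0.2]
opening: 0.0001
grip_force: 0.0
```

```bash
python3 - <<'E'
from h import *
np.set_printoptions(precision=4,suppress=True)
im,st=snap('wrist','w16'); print(st['tool_pos'],st['contact_force'])
hsv=cv2.cvtColor(im,cv2.COLOR_RGB2HSV)
for y in(.002,-.012,-.022,-.142,-.128,-.118):
    u=proj('wrist',[[.562,y,.057]],st)[0]; print(u,hsv[int(u[1]),int(u[0])])
m=cv2.inRange(hsv,(19,165,90),(30,255,255))
for c in cv2.findContours(m,cv2.RETR_EXTERNAL,cv2.CHAIN_APPROX_NONE)[0]:
    if cv2.contourArea(c)<40: continue
    P=cast('wrist',c[:,0],.057,st)[:,:2]; (a,b),(w,h),t=cv2.minAreaRect((P*1e4).astype(np.float32)); print(cv2.boundingRect(c),a/1e4,b/1e4,w/10,h/10,t)
# tops
def hit(p): return cast('wrist',[p],.053,st)[0][:2]
for b in blocks(im,st,.053,(150,0,500,300),lo=(19,30,150),hi=(35,140,255)): print('pale',np.round(b,4))
t0=cv2.imread('pics/top0.png'); t1=eyes.read_camera('top')[:,:,::-1]
for n,(x0,y0,x1,y1) in dict(handle=(205,195,265,245),vase=(400,135,455,185)).items():
    f=lambda t:cv2.cvtColor(np.ascontiguousarray(t[y0:y1,x0:x1]),cv2.COLOR_BGR2GRAY).astype(np.float32)
    print(n,cv2.phaseCorrelate(f(t0),f(t1)))
E
```

```text
[ 0.5961 -0.072   0.2561] [-1.431  -0.16   -0.1721]
[379.1744 145.9778] [ 15  34 179]
[367.4773 145.6889] [ 19 196 200]
[359.0288 145.5134] [ 19 194 201]
[256.2639 145.586 ] [ 18 188 195]
[268.0126 145.371 ] [ 19 194 201]
[276.4917 145.2492] [ 18 192 201]
(153, 324, 267, 18) 0.85035625 -0.12790693359375 22.992735290527342 446.054931640625 0.3278263807296753
(307, 275, 3, 46) 0.775667138671875 -0.08268983154296874 2.946791648864746 80.37833862304687 89.35828399658203
(320, 274, 4, 47) 0.77478818359375 -0.06362628173828125 81.95740356445313 4.109810638427734 0.8481206297874451
(619, 248, 9, 27) 0.763793359375 0.58473671875 65.41810302734375 24.057341003417967 26.769258499145508
(353, 142, 26, 7) 0.561234912109375 -0.014244290161132812 7.111895751953125 29.732080078125 1.203725814819336
(255, 142, 25, 6) 0.56093779296875 -0.12927781982421874 28.508584594726564 5.950658798217773 89.01788330078125
(523, 102, 50, 54) 0.521737841796875 0.2551330078125 42.63910827636719 97.18276977539062 31.167949676513672
pale [  0.5604  -0.0709  89.8427  18.7845  96.6833 309.     102.    ]
handle ((-0.19941274563869626, -0.7437059821081959), 1.0249562346140544)
vase ((0.14272415233704194, 0.023488215147860814), 0.7264183495839437)
```

```bash
python3 -c "
from cell import job; print(job.hand_in())"
```

```text
the job is handed in; nothing more can be done
None
```

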